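Find the complete feed horn by its heft and aim it on the test stand

TASK

Two of the three white feed horns have been gutted: heft them to find the heavy one that still has its core, stand it in the square cradle of the test stand and leave the two gutted ones standing upright on the table. Then take the rubber handle, swivel the stand until its pointer rod points at the brass signal horn on the grey box, and finally lift the handle until you feel the cradle come up against its tilt stop. Leave the horn in the cradle, the stand aimed and tilted, and everything else on the table where it was.

Things in the scene. Friction and masses are not known exactly. Their poses are not given: they have to be found in the camera images.
- horn_a: one of three look-alike white feed horns standing horn up, 97 mm tall: hollow housing 50 x 50 x 52 mm, a neck, and on top a round cap 58 mm wide and 22 mm tall (z 75 to 97 mm; grip it from above). One still has its metal core and weighs 0.46 to 0.62 kg; two are gutted, 0.15 to 0.22 kg; which is which varies and cannot be seen. Origin: centre of underside, z up.
- horn_b: one of three look-alike white feed horns standing horn up, 97 mm tall: hollow housing 50 x 50 x 52 mm, a neck, and on top a round cap 58 mm wide and 22 mm tall (z 75 to 97 mm; grip it from above). One still has its metal core and weighs 0.46 to 0.62 kg; two are gutted, 0.15 to 0.22 kg; which is which varies and cannot be seen. Origin: centre of underside, z up.
- horn_c: one of three look-alike white feed horns standing horn up, 97 mm tall: hollow housing 50 x 50 x 52 mm, a neck, and on top a round cap 58 mm wide and 22 mm tall (z 75 to 97 mm; grip it from above). One still has its metal core and weighs 0.46 to 0.62 kg; two are gutted, 0.15 to 0.22 kg; which is which varies and cannot be seen. Origin: centre of underside, z up.
- cradle: open steel tray on the test stand: outside 88 x 88 x 20 mm, inside 80 x 80 mm (a horn fits at any yaw), floor 4 mm thick. Origin: centre of underside, 79 mm above the table when level. z: out of the tray; x: away from the handle. Starts nearly level; lifting the handle tilts its x side down about an axis 2 mm above the origin, stiffly (4 N), to a hard stop between 15 and 30 degrees, found by feel.
- pivot (a point): point on the stand's vertical swivel axis, 81 mm above the table at tilt-axis height. x: direction of the pointer rod (6 mm steel rod, 150 mm long from the axis, low under the cradle, tip upturned to 81 mm above the table); z up. Turns stiffly (2 N at the handle), 1.5 rad either way, and stays where left. The base is a 140 mm disc fixed to the table.
- handle (a point): middle of the rubber handle on the cradle's tail, across from the pointer: round bar 20 mm thick, 64 mm long, lying along the radius; this point is 130 mm from the swivel axis, 81 mm above the table when level. x points along the bar to the axis. Moved sideways it swivels the stand, lifted it tilts the cradle.
- beacon: signal beacon fixed to the table: grey box 56 x 70 x 34 mm with a post carrying a small brass square horn (54 x 43 mm mouth) centred 96 mm above the table. It stands at the far side, left or right. Origin: centre of the underside, beneath the horn; the pointer is to point at this vertical line.
- clamp: bystander: galvanised U-bolt dish clamp, plate 75 x 45 mm, 61 mm tall; at the far side. Origin: centre of the underside.
- compass: bystander: yellow plastic compass 75 x 55 x 15 mm. Origin: centre of the underside.
- level: bystander: dented brass spirit level 150 x 22 x 26 mm lying along its x. Origin: centre of the underside.
- driver: bystander: screwdriver with wooden handle lying along its x. Origin: under its middle.
- spanner: bystander: steel spanner lying along its x. Origin: under its middle.
- tea_glass: bystander: tea glass, 64 mm wide at the rim, 85 mm tall. Origin: centre of the underside.
There are look-alikes about, which are no part of the job. What is shaped like the horn_a but brown or pink is not meant.

How it is judged (in metres and radians):
On the way, in this order (a step that is already met when the one before it is completed fails the run):
1. the heavy feed horn stands released in the cradle, the two gutted ones stand upright on the table (((x of horn_a in the frame of cradle between -0.02 and 0.02 m and y of horn_a in the frame of cradle between -0.02 and 0.02 m and z of horn_a in the frame of cradle between 0 and 0.01 m and contact force between horn_a and cradle above 3.3 N and contact force between the fingers and horn_a below 0.2 N and height (world z) of horn_b between -0.004 and 0.006 m and angle between each of horn_b, horn_c's own z axis and vertical below 0.1 rad and height (world z) of horn_c between -0.004 and 0.006 m) or (x of horn_b in the frame of cradle between -0.02 and 0.02 m and y of horn_b in the frame of cradle between -0.02 and 0.02 m and z of horn_b in the frame of cradle between 0 and 0.01 m and contact force between horn_b and cradle above 3.3 N and contact force between the fingers and horn_b below 0.2 N and height (world z) of horn_a between -0.004 and 0.006 m and angle between each of horn_a, horn_c's own z axis and vertical below 0.1 rad and height (world z) of horn_c between -0.004 and 0.006 m) or (x of horn_c in the frame of cradle between -0.02 and 0.02 m and y of horn_c in the frame of cradle between -0.02 and 0.02 m and z of horn_c in the frame of cradle between 0 and 0.01 m and contact force between horn_c and cradle above 3.3 N and contact force between the fingers and horn_c below 0.2 N and height (world z) of horn_a between -0.004 and 0.006 m and angle between each of horn_a, horn_b's own z axis and vertical below 0.1 rad and height (world z) of horn_b between -0.004 and 0.006 m))), for 0.2 s.
2. the stand is swivelled so that the pointer's line passes within 20 mm of the beacon (y of beacon in the frame of pivot between -0.02 and 0.02 m and x of beacon in the frame of pivot above 0.1 m), for 0.2 s.
3. the cradle is tilted to its stop (angle between cradle's own z axis and vertical above 0.34 rad), for 0.2 s.
At the end, for the whole second after the job is handed in: The heavy horn stands released in the cradle (within 20 mm of centre, on its floor), the gutted two stand upright on the table (within 6 degrees), the pointer line passes within 20 mm of the beacon's centre, the cradle is at its tilt stop (within 2 degrees), all horns at rest (all of step 2 and ((x of horn_a in the frame of cradle between -0.02 and 0.02 m and y of horn_a in the frame of cradle between -0.02 and 0.02 m and z of horn_a in the frame of cradle between 0 and 0.01 m and contact force between horn_a and cradle above 3.3 N and contact force between the fingers and horn_a below 0.2 N and height (world z) of horn_b between -0.004 and 0.006 m and angle between each of horn_b, horn_c's own z axis and vertical below 0.1 rad and height (world z) of horn_c between -0.004 and 0.006 m) or (x of horn_b in the frame of cradle between -0.02 and 0.02 m and y of horn_b in the frame of cradle between -0.02 and 0.02 m and z of horn_b in the frame of cradle between 0 and 0.01 m and contact force between horn_b and cradle above 3.3 N and contact force between the fingers and horn_b below 0.2 N and height (world z) of horn_a between -0.004 and 0.006 m and angle between each of horn_a, horn_c's own z axis and vertical below 0.1 rad and height (world z) of horn_c between -0.004 and 0.006 m) or (x of horn_c in the frame of cradle between -0.02 and 0.02 m and y of horn_c in the frame of cradle between -0.02 and 0.02 m and z of horn_c in the frame of cradle between 0 and 0.01 m and contact force between horn_c and cradle above 3.3 N and contact force between the fingers and horn_c below 0.2 N and height (world z) of horn_a between -0.004 and 0.006 m and angle between each of horn_a, horn_b's own z axis and vertical below 0.1 rad and height (world z) of horn_b between -0.004 and 0.006 m)) and angle between cradle's own z axis and vertical above 0.34 rad and linear speed of each of horn_a, horn_b, horn_c below 0.02 m/s); the robot touches nothing.
It fails at once if a feed horn is tipped by more than 35 degrees (angle between any of horn_a, horn_b, horn_c's own z axis and vertical above 0.61 rad).
It fails at once if a bystander is moved by more than 30 mm (distance of any of clamp, compass, level, driver, spanner, tea_glass from where it was at the start of the episode above 0.03 m).
It also fails if it takes over 72 s, if anything falls off the work surface, if the arm or the gripper's body presses on something with over 40 N, if the wrist force passes 120 N, or if a joint passes its speed limit or range.

ROBOT

A 6-joint arm with a two-finger parallel gripper is mounted at the origin on the work surface. World frame = base frame: x ahead of the robot, y to its left, z up, the work surface at z = 0. Lengths are in m, angles in degrees, forces in N, time in s.
With the tool pointing down it reaches from about 0.35 to 0.775 m from the base axis. Payload 7.3 kg.
Tool frame: the origin (TCP) lies midway between the tips of the shut fingers; the grasp point (between the pads) lies r.grip_point_offset behind it (r.grip_point_offset is the distance from the TCP to the grasp point, in m); z points along the fingers, y is the line along which they close (so a half turn about z gives the same grasp; the last joint's range is limited). The gripper opens to 92 mm and grips with 3 to 60 N. Pads are 19 mm wide; open, the fingers measure 130 mm over their backs; the gripper's body (75 mm by 190 mm) begins 47 mm behind the grasp point.
Start: joints at [-8.365, 19.595, 87.324, -0, 73.075, -8.365], TCP at [0.525, 0, 0.197] pointing down, gripper open.
Joint ranges: [-145.02, 145.02], [-44.19, 115.74], [2.07, 154.8], [-57.11, 237.11], [16.16, 152.29], [-177.93, 177.93]. Speed limits (degrees/s): [147.25, 147.25, 180, 180, 180, 180].

INTERFACE

Orientations are given as a 3x3 rotation matrix whose columns are the frame's x, y, z axes.
In Python, from bench import r gives the robot as it stands.
- The arm moves only by the tool servo_tool, never from a script. Its argument "rows" is a list of rows, each a list of 7 numbers: the shift along the tool's x, y, z normalised to -1 to 1, where 1 is 0.75 m, then the turn, a rotation vector about the tool's x, y, z normalised to -1 to 1, where 1 is 90 degrees, then the opening, from 0 (shut) to 1 (fully open). In form: [[tx, ty, tz, rx, ry, rz, hand], ...]. A call has 1 to 5 rows; each row is the pose to reach, as a shift and turn from the pose commanded when the call began, along the tool's axes at that moment; what a row does not reach only later rows make up. A row lasts 1/10 s, in which the tool goes at most 50 mm and 8.59 degrees, less where a joint would pass 70% of its speed; a pose out of reach is approached as far as the arm can. A call with a number of a shift or a turn outside -1 to 1 is refused whole. A call with a gripper value outside its range is refused whole. The fingers move at their own pace and stop on an object; the grip force is fixed at half the most. Time passes only in rows, so rows that repeat a pose let the fingers close. It gives the time, the measured TCP pose, the force, the opening and the grip force at its end, in the units of the state.
- r.read_state(): the state, without advancing time (a new reading comes with each control period).
- r.capture(name): name is "scene" or "side" or "wrist"; returns the picture (400x640x3 uint8, red, green, blue); there is no depth.
- r.get_calibration(name): a dict with "K" (3x3 intrinsics, pixels), "R" (3x3) and "t" (3): a world point X has camera coordinates R X + t. Camera axes: x right, y down, z forward; pixel columns grow to the right and rows downward; lengths in m; the calibration is good to about 2 mm. A picture is of the moment at which its call begins: read the wrist's pose just before it. get_calibration takes no time and is no camera call; for the wrist camera it gives the pose at the moment of the call.
- r.sign_off(): hands the job in; it is judged then, once.
The state is a dict: "t": time; "joints": joint angles; "dq": joint speeds; "joint_torque": joint torques, N m; "tool_pos": TCP position; "ee_rot": TCP orientation; "wrist_force": force on the tool from outside, world axes, zero at the start; "moment": the same for the moment, N m; "opening": finger opening in m; "grasp_force": force on a finger pad.
Only numpy, scipy, OpenCV 4.12 (cv2) and the standard library are available. Lean on these libraries where they do the work, as an engineer would, in place of code of your own. Each camera call takes 0.05 s, during which the arm holds its last target. There are 200 camera calls.

## Working session

There is one attempt and no reset: what is moved stays moved. The work goes in short steps, Python scripts to look and compute and a tool call to move; the robot and the scene stay as the last step left them, time stands still between calls to the robot, and variables do not carry over. Pictures are saved under pics/ and viewed, at most 10 in all, crops included, and the job is handed in when it is done.

Besides the shell and the picture viewer there is one more tool, called after "Emit:" as name(argument=value, ...) on one line, values as JSON. servo_tool: Moves the arm, as the interface text tells. Scaled input: -1 to 1 covers 0.75 m each way for a shift and 90 degrees each way for a turn. Its arguments: {"type":"object","properties":{"rows":{"type":"array"}},"required":["rows"]}

```bash
ls; mkdir -p pics; cat > h.py <<'E'
import numpy as np, cv2
from bench import r
def snap(n,f):
    im=r.capture(n); cv2.imwrite(f'pics/{f}.png',cv2.cvtColor(im,cv2.COLOR_RGB2BGR)); return im
def ray(n,u,v,c=None):
    c=c or r.get_calibration(n); K,R,t=[np.array(c[k],float) for k in 'KRt']
    return -R.T@t, R.T@np.linalg.solve(K,[u,v,1])
def plane(n,u,v,z,c=None):
    o,d=ray(n,u,v,c); return o+d*(z-o[2])/d[2]
def tri(*obs):
    A=np.zeros((3,3));b=np.zeros(3)
    for o in obs:
        p,d=ray(*o); d=d/np.linalg.norm(d); M=np.eye(3)-np.outer(d,d); A+=M; b+=M@p
    return np.linalg.solve(A,b)
E
python3 - <<'E'
from h import *
import numpy as np
a=snap('scene','s0');b=snap('side','d0')
s=r.read_state();print(s['t'],s['tool_pos'],np.round(s['ee_rot'],3).tolist(),s['wrist_force'],s['opening'],r.grip_point_offset)
for n in('scene','side','wrist'):
    c=r.get_calibration(n);print(n,np.round(-np.array(c['R']).T@c['t'],3),np.round(c['R'],2).tolist(),c['K'][0][0])
E
```

```text
pics
0.1 [5.24615492e-01 5.24360953e-05 1.96347376e-01] [[0.0, 1.0, -0.001], [1.0, -0.0, 0.0], [0.0, -0.001, -1.0]] [ 0.19459743  0.05051746 -0.17613144] 0.09149456198615498 0.0188
scene [1.077 0.905 0.862] [[-0.87, 0.49, 0.02], [0.29, 0.55, -0.79], [-0.4, -0.68, -0.62]] 382.3322925573362
side [ 0.2   -0.789  0.722] [[0.91, -0.41, -0.02], [-0.25, -0.51, -0.82], [0.33, 0.76, -0.57]] 387.1073906936007
wrist [0.525 0.08  0.384] [[1.0, 0.0, -0.0], [0.0, -0.96, 0.29], [-0.0, -0.29, -0.96]] 339.6686761591601
```

View pics/s0.png

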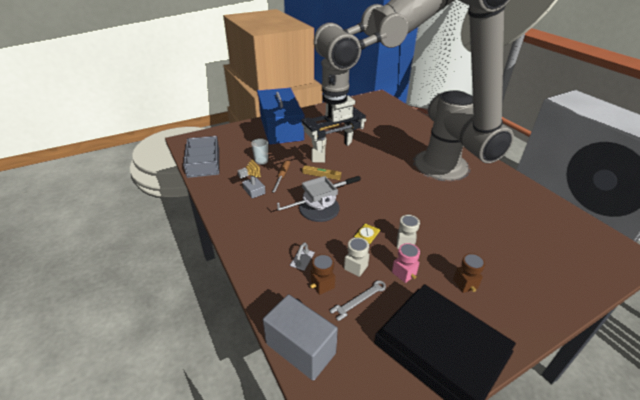

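View pics/d0.png

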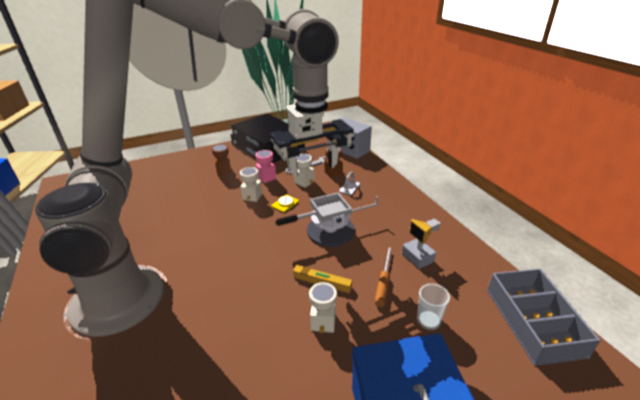

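```bash
python3 - <<'E'
from h import *
a=cv2.imread('pics/s0.png');b=cv2.imread('pics/d0.png')
def z(im,x,y,w,h,s):return cv2.resize(im[y:y+h,x:x+w],None,fx=s,fy=s,interpolation=cv2.INTER_CUBIC)
p=z(a,230,125,200,150,4);cv2.imwrite('pics/c1.png',p)
cv2.imwrite('pics/c2.png',z(b,210,130,240,210,2.85)[:600])
E
```

```text
(no output)
```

View pics/c1.png

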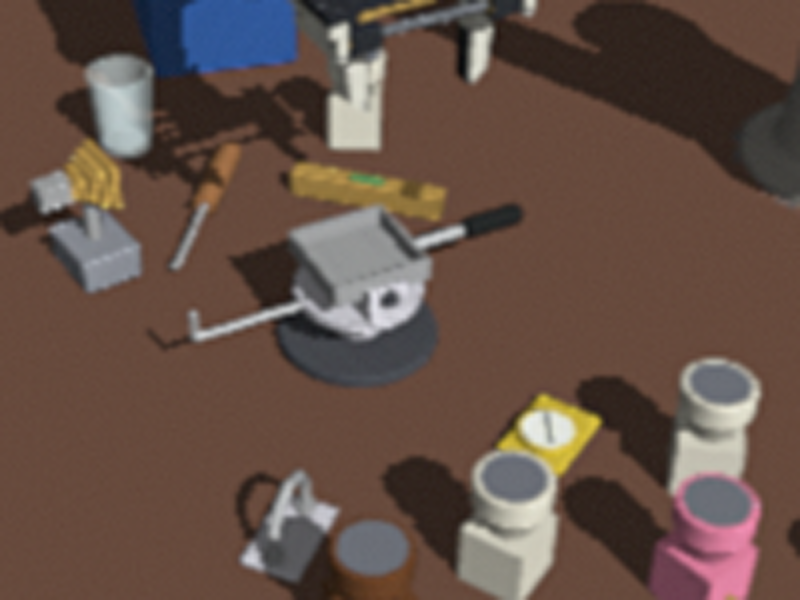

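View pics/c2.png

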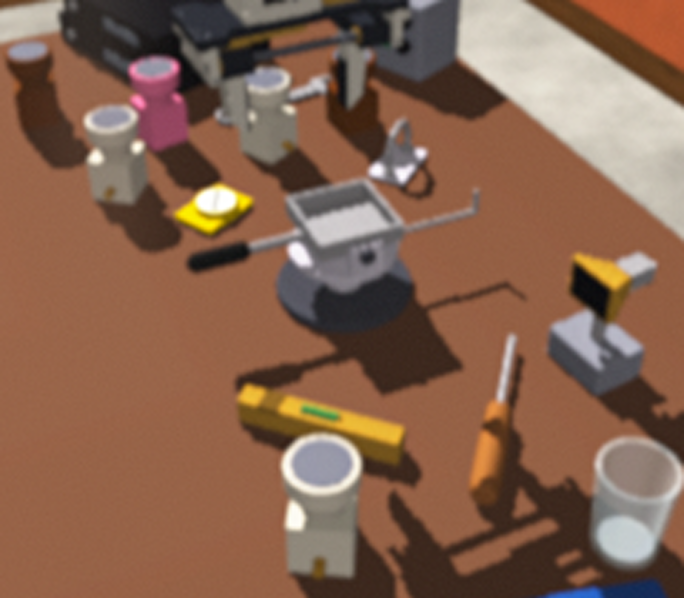

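```bash
python3 - <<'E'
from h import *
np.set_printoptions(precision=4,suppress=True)
S=lambda x,y:('scene',230+x/4,125+y/4); D=lambda x,y:('side',210+x/2.85,130+y/2.85)
P={'A':((720,383),(111,119)),'B':((514,477),(266,78)),'handle':((494,219),(220,257)),'tip':((193,314),(476,191)),
'boxtop':((96,238),(596,344)),'post':((94,222),(600,332)),'beahorn':((95,175),(600,288)),'cr1':((290,240),(404,222)),'cr2':((378,208),(310,246)),'cr3':((430,262),(288,197)),'cr4':((332,300),(367,180))}
T={k:tri(S(*a),D(*b)) for k,(a,b) in P.items()}
for k,v in T.items():print(k,v)
print('cr',np.mean([T[f'cr{i}'] for i in (1,2,3,4)],0))
print('C',plane(*D(322,465),.097))
for k,z in(('post',.034),('boxtop',.034),('handle',.081),('A',.097),('B',.097)):print(k,plane(*S(*P[k][0]),z),plane(*D(*P[k][1]),z))
h=cv2.cvtColor(cv2.imread('pics/s0.png'),6)
E
```

```text
A [0.4223 0.2925 0.0955]
B [0.6147 0.3018 0.0975]
handle [0.4487 0.0178 0.081 ]
tip [0.7296 0.0101 0.0784]
boxtop [ 0.74   -0.1913  0.0266]
post [ 0.7397 -0.1936  0.0432]
beahorn [ 0.7343 -0.1905  0.0946]
cr1 [ 0.6256 -0.0241  0.0935]
cr2 [ 0.5324 -0.0251  0.095 ]
cr3 [0.5395 0.0613 0.0964]
cr4 [0.6295 0.0611 0.0907]
cr [0.5818 0.0183 0.0939]
C [ 0.4259 -0.2753  0.097 ]
post [ 0.7338 -0.2035  0.034 ] [ 0.7501 -0.1863  0.034 ]
boxtop [ 0.7411 -0.1796  0.034 ] [ 0.7368 -0.1983  0.034 ]
handle [0.4451 0.0185 0.081 ] [0.4515 0.0154 0.081 ]
A [0.422  0.2938 0.097 ] [0.4227 0.2884 0.097 ]
B [0.6126 0.302  0.097 ] [0.6163 0.3013 0.097 ]
```

Candidates for the white horn: white A at scene (410,221), white B at (358,244), and white C at side (323,293), which the gripper hides in the scene view. Rejected look-alikes: pink at scene (409,250), brown at (322,262) and (472,262). The crops confirm that A, B and C are white. The handle is at scene (353,180), the cradle at about (320,187), and the beacon at (254,181).

Emit:
servo_tool(rows=[[0.195, -0.068, 0, 0, 0, 0, 1], [0.195, -0.068, 0, 0, 0, 0, 1], [0.195, -0.068, 0, 0, 0, 0, 1], [0.195, -0.068, 0, 0, 0, 0, 1]])

```text
t: 0.5
tool_pos: [0.4717, 0.1505, 0.1967]
ee_rot: [[-0.005, 1.0, -0.002], [1.0, 0.005, 0.001], [0.001, -0.002, -1.0]]
wrist_force: [-0.3, -1.5, -0.1]
opening: 0.0919
grasp_force: 0.0
```

Emit:
servo_tool(rows=[[0.195, -0.068, 0, 0, 0, 0, 1], [0.195, -0.068, 0, 0, 0, 0, 1], [0.195, -0.068, 0, 0, 0, 0, 1], [0.195, -0.068, 0, 0, 0, 0, 1], [0.195, -0.068, 0, 0, 0, 0, 1]])

```text
t: 1.0
tool_pos: [0.4226, 0.293, 0.1965]
ee_rot: [[-0.003, 1.0, -0.0], [1.0, 0.003, -0.001], [-0.001, -0.0, -1.0]]
wrist_force: [-0.7, -0.7, 0.3]
opening: 0.0917
grasp_force: 0.0
```

```bash
python3 - <<'E'
from h import *
im=snap('wrist','w1');b=snap('scene','s1')
s=r.read_state();print(s['t'],s['tool_pos'],s['wrist_force'],s['joints'])
p=np.vstack([cv2.imread('pics/w1.png')[:330],cv2.resize(cv2.imread('pics/s1.png')[100:230,220:440],(440,260))]) if 0 else None
a=cv2.imread('pics/w1.png');b=cv2.imread('pics/s1.png')[110:210,240:400]
o=np.zeros((600,800,3),np.uint8);o[:400,:640]=a;c=cv2.resize(b,(320,200));o[400:,:320]=c
cv2.imwrite('pics/v1.png',o)
E
```

```text
1.1 [0.42349393 0.29136561 0.19665169] [-0.11620343 -0.03722138 -0.37075328] [ 2.60087003e+01  1.84862766e+01  8.90057543e+01 -4.26511414e-02
  7.25414313e+01  2.60555911e+01]
```

View pics/v1.png

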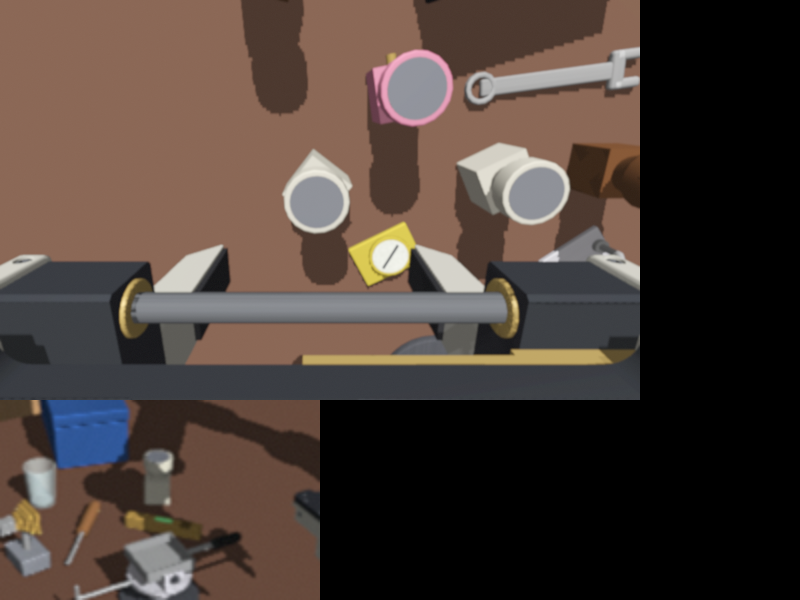

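The wrist view shows A's cap at (317,202), B's at (532,190) and pink at (416,87). The scene crop now shows C's cap at scene (319,138).

```bash
python3 - <<'E'
from h import *
np.set_printoptions(precision=4,suppress=True)
print(plane('wrist',317,202,.097),plane('wrist',532,190,.097),plane('wrist',416,87,.097))
w=lambda u,v:('wrist',u,v)
print('A',tri(('scene',410,220.75),('side',248.9,171.8),w(317,202)),'B',tri(('scene',358.5,244.25),('side',303.3,157.4),w(532,190)))
print('C',tri(('scene',319,138.2),('side',323,293.2)))
E
```

```text
[0.4225 0.2892 0.097 ] [0.6097 0.3001 0.097 ] [0.5017 0.3846 0.097 ]
A [0.422  0.2906 0.0958] B [0.6129 0.3003 0.0963]
C [ 0.4253 -0.272   0.094 ]
```

Emit:
servo_tool(rows=[[0, 0, 0.06, 0, 0, 0, 1], [0, 0, 0.115, 0, 0, 0, 1], [0, 0, 0.15, 0, 0, 0, 1], [0, 0, 0.172, 0, 0, 0, 1], [0, 0, 0.172, 0, 0, 0, 1]])

```text
t: 1.6
tool_pos: [0.4224, 0.29, 0.0657]
ee_rot: [[0.003, 1.0, -0.004], [1.0, -0.003, -0.003], [-0.003, -0.004, -1.0]]
wrist_force: [-0.6, -0.4, -0.1]
opening: 0.0918
grasp_force: 0.0
```

Emit:
servo_tool(rows=[[0, 0, 0, 0, 0, 0, 0.5], [0, 0, 0, 0, 0, 0, 0.4], [0, 0, 0, 0, 0, 0, 0.3], [0, 0, 0, 0, 0, 0, 0.3], [0, 0, 0, 0, 0, 0, 0.3]])

```text
t: 2.1
tool_pos: [0.4232, 0.2927, 0.0684]
ee_rot: [[-0.0, 1.0, 0.001], [1.0, 0.0, 0.0], [0.0, 0.001, -1.0]]
wrist_force: [-0.2, 0.3, -0.6]
opening: 0.0567
grasp_force: 0.0
```

Emit:
servo_tool(rows=[[0, 0, -0.015, 0, 0, 0, 0.3], [0, 0, -0.03, 0, 0, 0, 0.3], [0, 0, -0.04, 0, 0, 0, 0.3], [0, 0, -0.04, 0, 0, 0, 0.3], [0, 0, -0.04, 0, 0, 0, 0.3]])

```text
t: 2.6
tool_pos: [0.4231, 0.2926, 0.0983]
ee_rot: [[0.0, 1.0, 0.001], [1.0, -0.0, 0.0], [0.0, 0.001, -1.0]]
wrist_force: [0.4, -0.1, -0.6]
opening: 0.0277
grasp_force: 0.0
```

Emit:
servo_tool(rows=[[0, 0, 0, 0, 0, 0, 0.3], [0, 0, 0, 0, 0, 0, 0.3], [0, 0, 0, 0, 0, 0, 0.3]])

```text
t: 2.9
tool_pos: [0.4228, 0.2924, 0.0976]
ee_rot: [[0.0, 1.0, -0.001], [1.0, -0.0, -0.0], [-0.0, -0.001, -1.0]]
wrist_force: [0.2, 0.2, -0.2]
opening: 0.0277
grasp_force: 0.0
```

```bash
python3 - <<'E'
from h import *
im=snap('wrist','w2');b=snap('scene','s2');d=snap('side','d2')
a=cv2.imread('pics/w2.png');b=cv2.imread('pics/s2.png')[150:280,340:480];d=cv2.imread('pics/d2.png')[90:220,190:330]
o=np.zeros((600,800,3),np.uint8);o[:340,:640]=a[:340];o[340:,:280]=cv2.resize(b,(280,260));o[340:,300:580]=cv2.resize(d,(280,260))
cv2.imwrite('pics/v2.png',o)
E
```

```text
(no output)
```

View pics/v2.png

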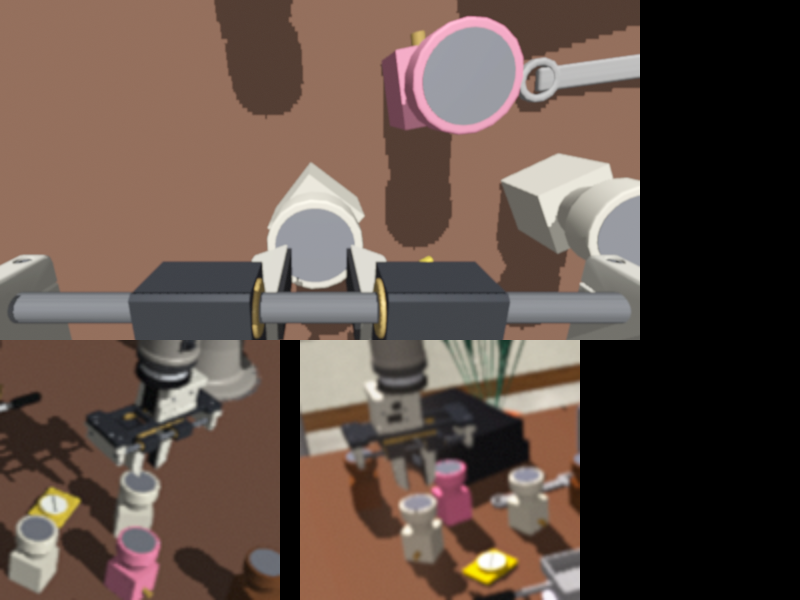

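The fingers had not finished closing when I lifted. A still stands upright on the table, with its cap at wrist (315,245). I'll check its position, reopen and close for longer.

```bash
python3 - <<'E'
from h import *
print(plane('wrist',315,245,.097),r.read_state()['tool_pos'],r.read_state()['t'])
E
```

```text
[0.42127756 0.29162268 0.097     ] [0.42297333 0.29248952 0.09775462] 3.05
```

Emit:
servo_tool(rows=[[0, 0, -0.03, 0, 0, 0, 1], [0, 0, -0.03, 0, 0, 0, 1], [0, 0, -0.03, 0, 0, 0, 1], [0, 0, -0.03, 0, 0, 0, 1], [0, 0, -0.03, 0, 0, 0, 1]])

```text
t: 3.55
tool_pos: [0.4226, 0.2923, 0.1197]
ee_rot: [[-0.0, 1.0, -0.001], [1.0, 0.0, -0.001], [-0.001, -0.001, -1.0]]
wrist_force: [-1.0, -0.0, -0.8]
opening: 0.063
grasp_force: 0.0
```

Emit:
servo_tool(rows=[[0, 0, 0, 0, 0, 0, 1], [0, 0, 0, 0, 0, 0, 1], [0, 0, 0, 0, 0, 0, 1], [0, 0, 0, 0, 0, 0, 1], [0, 0, 0, 0, 0, 0, 1]])

```text
t: 4.05
tool_pos: [0.423, 0.2925, 0.1204]
ee_rot: [[0.0, 1.0, 0.0], [1.0, -0.0, -0.0], [-0.0, 0.0, -1.0]]
wrist_force: [-0.3, 0.2, -0.1]
opening: 0.0918
grasp_force: 0.0
```

Emit:
servo_tool(rows=[[0, 0, 0.04, 0, 0, 0, 1], [0, 0, 0.07, 0, 0, 0, 0.9], [0, 0, 0.07, 0, 0, 0, 0], [0, 0, 0.07, 0, 0, 0, 0], [0, 0, 0.07, 0, 0, 0, 0]])

```text
t: 4.55
tool_pos: [0.4239, 0.293, 0.0692]
ee_rot: [[-0.0, 1.0, 0.002], [1.0, 0.0, 0.001], [0.001, 0.002, -1.0]]
wrist_force: [0.6, -0.1, 0.5]
opening: 0.0646
grasp_force: 0.0
```

Emit:
servo_tool(rows=[[0, 0, 0, 0, 0, 0, 0], [0, 0, 0, 0, 0, 0, 0], [0, 0, 0, 0, 0, 0, 0], [0, 0, 0, 0, 0, 0, 0], [0, 0, 0, 0, 0, 0, 0]])

```text
t: 5.05
tool_pos: [0.4231, 0.2925, 0.068]
ee_rot: [[-0.0, 1.0, 0.0], [1.0, 0.0, 0.0], [0.0, 0.0, -1.0]]
wrist_force: [-0.5, 1.1, 0.0]
opening: 0.0242
grasp_force: 0.0
```

```bash
python3 - <<'E'
from h import *
print(r.read_state()['opening'],r.read_state()['tool_pos'],r.read_state()['grasp_force'])
im=snap('wrist','w3');b=snap('scene','s3');d=snap('side','d3')
a=cv2.imread('pics/w3.png');b=cv2.imread('pics/s3.png')[170:270,350:450];d=cv2.imread('pics/d3.png')[110:210,200:300]
o=np.zeros((600,800,3),np.uint8);o[:400,:400]=cv2.resize(b,(400,400),interpolation=2);o[:400,400:]=cv2.resize(d,(400,400),interpolation=2);o[400:,:400]=a[150:350,120:520]
cv2.imwrite('pics/v3.png',o)
E
```

```text
0.024167006970965688 [0.42306278 0.2925356  0.06803859] 0.0
```

View pics/v3.png

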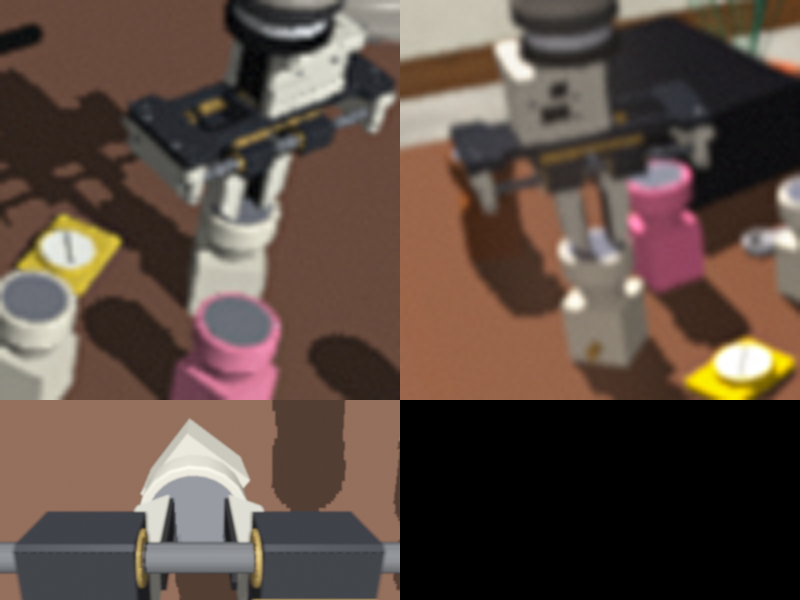

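Emit:
servo_tool(rows=[[0, 0, 0, 0, 0, 0, 0], [0, 0, 0, 0, 0, 0, 0], [0, 0, 0, 0, 0, 0, 0]])

```text
t: 5.5
tool_pos: [0.423, 0.2925, 0.0679]
ee_rot: [[0.0, 1.0, -0.0], [1.0, -0.0, -0.0], [-0.0, -0.0, -1.0]]
wrist_force: [-0.3, -1.1, -0.8]
opening: 0.0001
grasp_force: 0.0
```

```bash
python3 - <<'E'
from h import *
np.set_printoptions(precision=3,suppress=True)
s=r.read_state();print({k:(np.round(v,4) if k!='ee_rot' else 0) for k,v in s.items()})
# project TCP and points up the finger into the views
for n in('scene','side','wrist'):
    c=r.get_calibration(n)
    for h in(0,.02,.04):
        X=np.array(s['tool_pos'])+[0,0,h];p=c['K']@(c['R']@X+c['t']);print(n,h,p[:2]/p[2])
E
```

```text
{'t': np.float64(5.5), 'joints': array([26.122, 26.709, 99.001, -0.002, 54.291, 26.125]), 'dq': array([ 0.056, -0.054,  0.161, -0.086,  0.016, -0.055]), 'joint_torque': array([ -0.002, -44.706, -19.696,   0.072,  -0.002,  -0.   ]), 'tool_pos': array([0.423, 0.292, 0.068]), 'ee_rot': 0, 'wrist_force': array([-0.346, -1.132, -0.765]), 'moment': array([-0.015,  0.015, -0.031]), 'grasp_force': np.float64(0.0), 'opening': np.float64(0.0001)}
scene 0 [407.981 227.715]
scene 0.02 [408.99 222.86]
scene 0.04 [410.021 217.9  ]
side 0 [249.801 178.886]
side 0.02 [249.054 173.594]
side 0.04 [248.294 168.205]
wrist 0 [317.768 244.162]
wrist 0.02 [317.665 258.651]
wrist 0.04 [317.538 276.511]
```

```bash
python3 - <<'E'
from h import *
np.set_printoptions(precision=4,suppress=True)
print(tri(('scene',318.75,162),('side',332.8,166.8)),tri(('scene',348.75,145),('side',292,172)))
# predicted fingertip pixels at start
for n in('scene','side'):
    c=r.get_calibration(n)
    for X in([.525+.056,0,.197],[.525-.056,0,.197],[.525+.056,0,.217],):
        p=c['K']@(c['R']@np.array(X)+c['t']);print(n,X,p[:2]/p[2])
E
```

```text
[0.5929 0.0285 0.2058] [0.4737 0.0155 0.2271]
scene [0.5810000000000001, 0, 0.197] [316.9437 159.0531]
scene [0.46900000000000003, 0, 0.197] [346.6433 150.4651]
scene [0.5810000000000001, 0, 0.217] [316.9759 153.717 ]
side [0.5810000000000001, 0, 0.197] [332.5195 175.4655]
side [0.46900000000000003, 0, 0.197] [292.7491 185.4035]
side [0.5810000000000001, 0, 0.217] [332.5231 168.8621]
```

Emit:
servo_tool(rows=[[0, 0, -0.05, 0, 0, 0, 0], [0, 0, -0.1, 0, 0, 0, 0], [0, 0, -0.12, 0, 0, 0, 0], [0, 0, -0.12, 0, 0, 0, 0]])

```text
t: 5.9
tool_pos: [0.4244, 0.2932, 0.1603]
ee_rot: [[-0.0, 1.0, 0.005], [1.0, 0.0, 0.002], [0.002, 0.005, -1.0]]
wrist_force: [-0.3, 0.2, -0.5]
opening: 0.0001
grasp_force: 0.0
```

```bash
python3 - <<'E'
from h import *
s=r.read_state();print(s['opening'],s['tool_pos'],s['wrist_force'])
snap('wrist','w4');snap('scene','s4');snap('side','d4')
a=cv2.imread('pics/w4.png');b=cv2.imread('pics/s4.png')[150:250,350:450];d=cv2.imread('pics/d4.png')[90:190,200:300]
o=np.zeros((600,800,3),np.uint8);o[:400,:400]=cv2.resize(b,(400,400),interpolation=2);o[:400,400:]=cv2.resize(d,(400,400),interpolation=2);o[400:,:640]=a[130:330]
cv2.imwrite('pics/v4.png',o)
for n in('scene','side'):
    c=r.get_calibration(n)
    p=c['K']@(c['R']@np.array(s['tool_pos'])+c['t']);p=p[:2]/p[2];print(n,p,(p-[[350,150],[200,90]][n=='side'])*4)
E
```

```text
0.00013777797563394018 [0.4243896  0.29323782 0.16031644] [-0.26180478  0.178824   -0.48232031]
scene [412.62318064 204.65578965] [250.49272256 218.6231586 ]
side [246.60182952 153.40985494] [186.40731808 253.63941977]
```

View pics/v4.png

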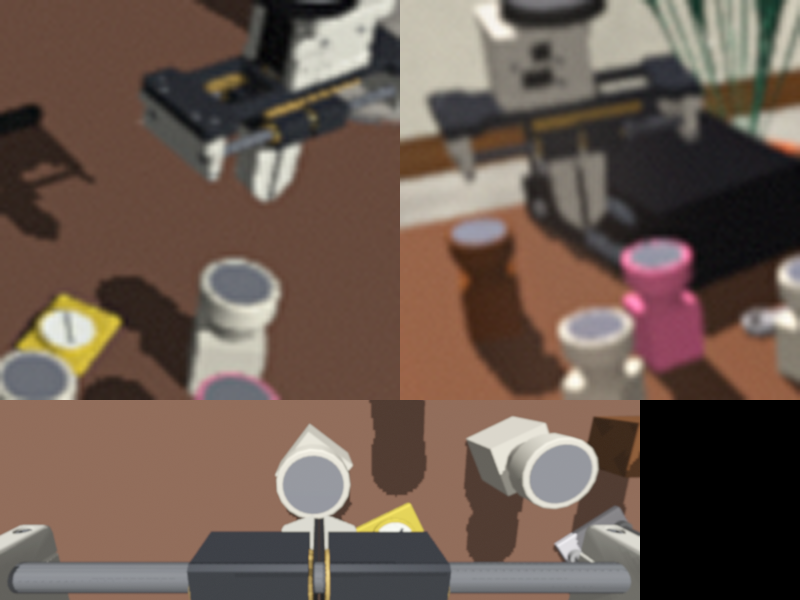

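The fingertips show higher than the reported TCP: scene (417,199.5) and side (246.3,146.3), against a predicted (412.6,204.7) and (246.6,153.4). I'll triangulate the real tip.

```bash
python3 - <<'E'
from h import *
np.set_printoptions(precision=4,suppress=True)
s=r.read_state();print(s['t'],s['tool_pos'])
print(tri(('scene',417,199.5),('side',246.3,146.3)))
a,b=ray('scene',417,199.5),ray('side',246.3,146.3)
print('x-err',np.dot(np.cross(a[1]/np.linalg.norm(a[1]),b[1]/np.linalg.norm(b[1])),a[0]-b[0]))
# wrist cam consistency: position of cap A, B seen from this wrist place & earlier, and table features
print(plane('wrist',313,130+84,.097),plane('wrist',556,130+71,.097))
c=r.get_calibration('wrist');print(np.round(-np.array(c['R']).T@c['t']-s['tool_pos'],4))
# base axis check: brightness-based fingertip outline in s4/d4
E
python3 - <<'E'
import cv2,numpy as np
for f,(x0,y0,x1,y1) in(('s4',(405,180,430,205)),('d4',(230,120,262,150))):
    im=cv2.imread(f'pics/{f}.png');g=im[y0:y1,x0:x1].min(2);print(f);print('\n'.join(' '.join('%3d'%v for v in row) for row in g[::2,::2]))
E
```

```text
6.05 [0.4223 0.2921 0.1567]
[0.4245 0.301  0.1832]
x-err -0.007725535849808651
[0.4183 0.2918 0.097 ] [0.602  0.3023 0.097 ]
[0.0009 0.0797 0.1879]
s4
 46  43  44  25  15  19  34  39  37  41  47  60  43
 43  43  66  63  39  64  77  45  42  46  43  41  45
116  61  80  99 107 109  94  58  39  44  52  50  57
187 102 106 104  81  84  54  39  96 151  96  60  61
173  86  72  74  85 191 195 122 195 196  82  57  60
130  54  72  76  89 201 200 125 203 172  57  59  61
 99  58  80  76 108 200 185 139 207 142  57  60  61
 66  59  71  74 147 210 173 161 206  96  59  60  60
 59  59  63  66 152 210 149 189 135  58  60  61  60
 59  61  59  59 124 201 124 136  61  58  60  62  60
 59  60  61  59  59 101  79  62  59  59  61  61  61
 59  60  59  59  59  58  60  61  60  61  61  62  58
 59  62  60  61  59  61  60  59  60  61  61  61  59
d4
 41  39  45  44  47  47  45  43  43  40  39  40  37  51  49  48
 41  43  45  45  44  44  43  44  42  42  38  37  39  58  55  49
 42  42  41  42  43  45  45  49  47  40  38  38  36  45  42  36
 59  61  55  41  44  44  41  51  52  41  42  38  36  39  36  36
 66  60  69  43  42  48  51  69  91  84  81  43  40  38  38  38
147  92  86  72  88  99 103  97 112 117 109  47  42  40  40  36
171 107  71  87 116 119 115  84 109 119 109  47  40  40  38  38
131  62  43  55  99 118 118  76 102 117 104  46  40  40  37  36
121  36  35  38  90 117 118  81  99 118 105  45  40  40  37  37
142  41  35  34  78 116 115  90  82 117 108  49  34  37  37  36
126  48  74  48  60 113 116 103  75 115 112  80  68  42  32  34
 75  45  80  63  42 101 119 107  73 117 105  72  79  71  36  26
 73  52  51  42  34  61 105 109  70 107  63  36  57  71  51  26
 74  71  50  37  34  35  51  82  71  66  35  28  29  38  37  21
 73  74  70  52  42  36  34  38  63  70  57  35  27  27  26  23
```

```bash
python3 - <<'E'
from h import *
np.set_printoptions(precision=4,suppress=True)
def tri2(L):
    A=np.zeros((3,3));b=np.zeros(3)
    for o,off in L:
        p,d=ray(*o);p=p-off; d=d/np.linalg.norm(d); M=np.eye(3)-np.outer(d,d); A+=M; b+=M@p
    P=np.linalg.solve(A,b)
    for o,off in L:
        c=r.get_calibration(o[0]);q=c['K']@(c['R']@(P+off)+c['t']);print('  res',q[:2]/q[2]-o[1:])
    return P
y=np.array([0,.0095,0])
for sc in((418.5,200),(417,200)):
    print(tri2([(('scene',*sc),y),(('side',246.3,147),-y)]))
E
```

```text
res [-0.822   0.3167]
  res [-0.7503 -0.3121]
[0.4231 0.2979 0.1861]
  res [-0.1735  0.0667]
  res [-0.159  -0.0655]
[0.4243 0.2958 0.186 ]
```

The true tip sits about 27 mm above the reported TCP, which explains the missed grasp: the fingers closed above the cap. I'll correct for that, along with about 4 mm in y. I open first, then descend with the reported z going to about 0.040.

Emit:
servo_tool(rows=[[-0.005, 0, 0, 0, 0, 0, 1], [-0.005, 0, 0, 0, 0, 0, 1], [-0.005, 0, 0, 0, 0, 0, 1], [-0.005, 0, 0, 0, 0, 0, 1], [-0.005, 0, 0, 0, 0, 0, 1]])

```text
t: 6.55
tool_pos: [0.423, 0.2888, 0.1578]
ee_rot: [[0.0, 1.0, -0.0], [1.0, -0.0, -0.0], [-0.0, -0.0, -1.0]]
wrist_force: [0.7, 0.1, 0.4]
opening: 0.0357
grasp_force: 0.0
```

Emit:
servo_tool(rows=[[0, 0, 0, 0, 0, 0, 1], [0, 0, 0, 0, 0, 0, 1], [0, 0, 0, 0, 0, 0, 1], [0, 0, 0, 0, 0, 0, 1], [0, 0, 0, 0, 0, 0, 1]])

```text
t: 7.05
tool_pos: [0.423, 0.2888, 0.158]
ee_rot: [[0.0, 1.0, 0.0], [1.0, -0.0, 0.0], [0.0, 0.0, -1.0]]
wrist_force: [0.1, -0.1, 0.6]
opening: 0.0758
grasp_force: 0.0
```

Emit:
servo_tool(rows=[[0, 0, 0.06, 0, 0, 0, 1], [0, 0, 0.1, 0, 0, 0, 1], [0, 0, 0.13, 0, 0, 0, 1], [0, 0, 0.155, 0, 0, 0, 1], [0, 0, 0.155, 0, 0, 0, 1]])

```text
t: 7.55
tool_pos: [0.4214, 0.2879, 0.0395]
ee_rot: [[0.0, 1.0, -0.005], [1.0, -0.0, -0.002], [-0.002, -0.005, -1.0]]
wrist_force: [-0.2, 0.3, -0.1]
opening: 0.0919
grasp_force: 0.0
```

Emit:
servo_tool(rows=[[0, 0, 0, 0, 0, 0, 0], [0, 0, 0, 0, 0, 0, 0], [0, 0, 0, 0, 0, 0, 0], [0, 0, 0, 0, 0, 0, 0], [0, 0, 0, 0, 0, 0, 0]])

```text
t: 8.05
tool_pos: [0.423, 0.2888, 0.0422]
ee_rot: [[-0.0, 1.0, 0.0], [1.0, 0.0, 0.0], [0.0, 0.0, -1.0]]
wrist_force: [-1.2, -0.6, 1.6]
opening: 0.0575
grasp_force: 30.0
```

Emit:
servo_tool(rows=[[0, 0, 0, 0, 0, 0, 0], [0, 0, 0, 0, 0, 0, 0]])

```text
t: 8.25
tool_pos: [0.423, 0.2889, 0.0421]
ee_rot: [[-0.0, 1.0, 0.0], [1.0, 0.0, 0.0], [0.0, 0.0, -1.0]]
wrist_force: [-2.1, -0.2, 5.9]
opening: 0.0574
grasp_force: 30.0
```

Emit:
servo_tool(rows=[[0, 0, -0.02, 0, 0, 0, 0], [0, 0, -0.04, 0, 0, 0, 0], [0, 0, -0.04, 0, 0, 0, 0], [0, 0, -0.04, 0, 0, 0, 0], [0, 0, -0.04, 0, 0, 0, 0]])

```text
t: 8.75
tool_pos: [0.4225, 0.2885, 0.0707]
ee_rot: [[0.0, 1.0, -0.001], [1.0, -0.0, -0.001], [-0.001, -0.001, -1.0]]
wrist_force: [0.2, 0.1, -1.9]
opening: 0.0579
grasp_force: 30.0
```

Emit:
servo_tool(rows=[[0, 0, 0, 0, 0, 0, 0], [0, 0, 0, 0, 0, 0, 0]])

```text
t: 8.95
tool_pos: [0.4227, 0.2886, 0.0711]
ee_rot: [[0.0, 1.0, -0.001], [1.0, -0.0, -0.001], [-0.001, -0.001, -1.0]]
wrist_force: [0.5, 0.3, -1.6]
opening: 0.0575
grasp_force: 30.0
```

Emit:
servo_tool(rows=[[0, 0, 0, 0, 0, 0, 0]])

```text
t: 9.05
tool_pos: [0.4229, 0.2887, 0.0713]
ee_rot: [[0.0, 1.0, -0.0], [1.0, -0.0, -0.0], [-0.0, -0.0, -1.0]]
wrist_force: [0.3, -0.8, -1.3]
opening: 0.0575
grasp_force: 30.0
```

A weighs about 0.16 kg, so it is gutted. I'll set it down and go to C.

Emit:
servo_tool(rows=[[0, 0, 0.02, 0, 0, 0, 0], [0, 0, 0.035, 0, 0, 0, 0], [0, 0, 0.039, 0, 0, 0, 0], [0, 0, 0.039, 0, 0, 0, 0], [0, 0, 0.039, 0, 0, 0, 1]])

```text
t: 9.55
tool_pos: [0.423, 0.2888, 0.0424]
ee_rot: [[-0.0, 1.0, -0.0], [1.0, 0.0, -0.0], [-0.0, -0.0, -1.0]]
wrist_force: [-0.5, 0.5, 0.6]
opening: 0.0617
grasp_force: 0.1
```

Emit:
servo_tool(rows=[[0, 0, 0, 0, 0, 0, 1], [0, 0, 0, 0, 0, 0, 1], [0, 0, 0, 0, 0, 0, 1], [0, 0, -0.06, 0, 0, 0, 1], [0, 0, -0.12, 0, 0, 0, 1]])

```text
t: 10.05
tool_pos: [0.4221, 0.2883, 0.1325]
ee_rot: [[0.0, 1.0, -0.003], [1.0, -0.0, -0.002], [-0.002, -0.003, -1.0]]
wrist_force: [1.0, 0.6, 0.2]
opening: 0.0915
grasp_force: 0.0
```

Emit:
servo_tool(rows=[[-0.05, 0, -0.03, 0, 0, 0, 1], [-0.1, 0, -0.03, 0, 0, 0, 1], [-0.16, 0, -0.03, 0, 0, 0, 1], [-0.22, 0, -0.03, 0, 0, 0, 1], [-0.28, 0, -0.03, 0, 0, 0, 1]])

```text
t: 10.55
tool_pos: [0.4228, 0.0772, 0.1552]
ee_rot: [[-0.001, 1.0, 0.001], [1.0, 0.001, -0.0], [-0.0, 0.001, -1.0]]
wrist_force: [0.6, 0.5, 0.2]
opening: 0.0915
grasp_force: 0.0
```

Emit:
servo_tool(rows=[[-0.06, 0, 0, 0, 0, 0, 1], [-0.12, 0, 0, 0, 0, 0, 1], [-0.18, 0, 0, 0, 0, 0, 1], [-0.24, 0, 0, 0, 0, 0, 1], [-0.3, 0, 0, 0, 0, 0, 1]])

```text
t: 11.05
tool_pos: [0.4228, -0.1482, 0.1552]
ee_rot: [[0.0, 1.0, 0.001], [1.0, -0.0, -0.0], [-0.0, 0.001, -1.0]]
wrist_force: [1.1, 0.0, 0.3]
opening: 0.0916
grasp_force: 0.0
```

Emit:
servo_tool(rows=[[-0.06, 0, 0, 0, 0, 0, 1], [-0.12, 0, 0, 0, 0, 0, 1], [-0.174, 0.002, 0, 0, 0, 0, 1], [-0.174, 0.002, 0, 0, 0, 0, 1], [-0.174, 0.002, 0, 0, 0, 0, 1]])

```text
t: 11.55
tool_pos: [0.4241, -0.2771, 0.1546]
ee_rot: [[0.002, 1.0, -0.0], [1.0, -0.002, 0.001], [0.001, -0.0, -1.0]]
wrist_force: [0.3, 0.9, -0.1]
opening: 0.0919
grasp_force: 0.0
```

```bash
python3 - <<'E'
from h import *
np.set_printoptions(precision=4,suppress=True)
s=r.read_state();print(s['t'],s['tool_pos'],s['wrist_force'])
im=snap('wrist','w5');d=snap('side','d5');b=snap('scene','s5')
# greyish-blue disc of the cap: ellipse
for n,I,roi in(('wrist',im,(150,0,500,300)),('scene',b,(390,190,440,240)),):
    x0,y0,x1,y1=roi;h=cv2.cvtColor(I[y0:y1,x0:x1],cv2.COLOR_RGB2HSV)
    m=cv2.inRange(h,(105,15,90),(130,80,200));nn,l,st,ce=cv2.connectedComponentsWithStats(m)
    for i in range(1,nn):
        if st[i,4]>25:
            u,v=ce[i]+[x0,y0];print(n,st[i],u,v,plane(n,u,v,.097))
o=np.zeros((600,800,3),np.uint8);B=lambda x:x[...,::-1]
o[:330,:640]=B(im)[:330];o[340:600,:260]=cv2.resize(B(b)[180:290,350:460],(260,260));o[340:600,270:790]=cv2.resize(B(d)[160:320,200:520],(520,260))
cv2.imwrite('pics/v5.png',o)
E
```

```text
11.55 [ 0.4241 -0.2771  0.1546] [ 0.2633  0.8809 -0.1052]
wrist [ 140  180   60   57 2658] 319.4228743416102 207.85929270127914 [ 0.4256 -0.2703  0.097 ]
wrist [  0 292 138   8 441] 217.3877551020408 295.7528344671202 [ 0.342  -0.3458  0.097 ]
wrist [138 293  53   6 128] 313.015625 295.140625 [ 0.4205 -0.3451  0.097 ]
wrist [311 293  39   7  82] 478.9878048780488 294.9634146341463 [ 0.5565 -0.3446  0.097 ]
scene [13 27 14  8 92] 409.64130434782606 220.52173913043478 [0.4223 0.2925 0.097 ]
```

View pics/v5.png

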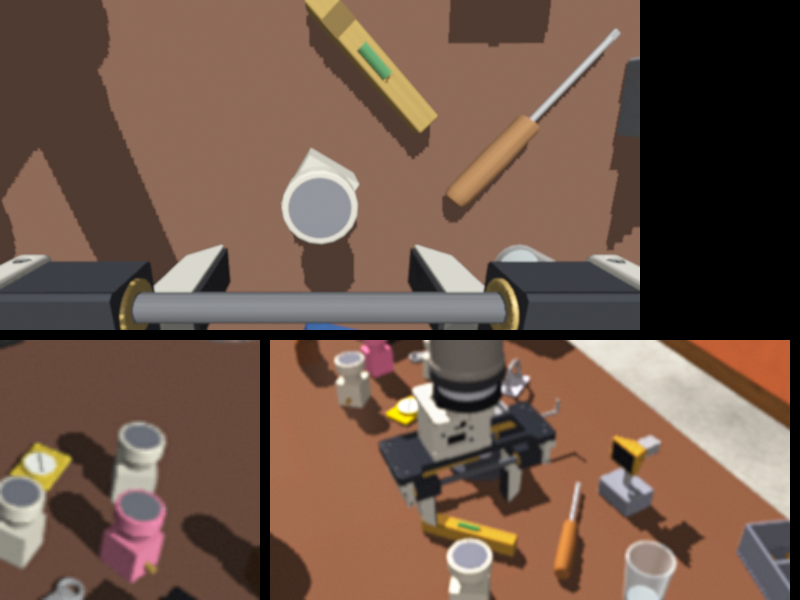

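A is standing as before. C's cap is at wrist (319,208), which gives (0.4256, -0.270). Next I descend and grip it.

Emit:
servo_tool(rows=[[0.003, 0.001, 0.06, 0, 0, 0, 1], [0.003, 0.001, 0.1, 0, 0, 0, 1], [0.003, 0.001, 0.13, 0, 0, 0, 1], [0.003, 0.001, 0.152, 0, 0, 0, 1], [0.003, 0.001, 0.152, 0, 0, 0, 1]])

```text
t: 12.2
tool_pos: [0.4243, -0.2722, 0.0393]
ee_rot: [[-0.002, 1.0, -0.003], [1.0, 0.002, 0.003], [0.003, -0.003, -1.0]]
wrist_force: [-0.8, -0.6, 0.8]
opening: 0.092
grasp_force: 0.0
```

Emit:
servo_tool(rows=[[0, 0, 0, 0, 0, 0, 0], [0, 0, 0, 0, 0, 0, 0], [0, 0, 0, 0, 0, 0, 0], [0, 0, 0, 0, 0, 0, 0], [0, 0, 0, 0, 0, 0, 0]])

```text
t: 12.7
tool_pos: [0.4254, -0.2747, 0.0414]
ee_rot: [[0.0, 1.0, 0.001], [1.0, -0.0, -0.001], [-0.001, 0.001, -1.0]]
wrist_force: [-0.7, -0.3, 2.1]
opening: 0.0573
grasp_force: 30.0
```

Emit:
servo_tool(rows=[[0, 0, 0, 0, 0, 0, 0], [0, 0, 0, 0, 0, 0, 0], [0, 0, -0.02, 0, 0, 0, 0], [0, 0, -0.04, 0, 0, 0, 0], [0, 0, -0.04, 0, 0, 0, 0]])

```text
t: 13.2
tool_pos: [0.4261, -0.2751, 0.0721]
ee_rot: [[0.0, 1.0, 0.002], [1.0, -0.0, -0.002], [-0.002, 0.002, -1.0]]
wrist_force: [0.4, 0.1, -1.8]
opening: 0.0574
grasp_force: 30.0
```

Emit:
servo_tool(rows=[[0, 0, 0, 0, 0, 0, 0], [0, 0, 0, 0, 0, 0, 0], [0, 0, 0, 0, 0, 0, 0], [0, 0, 0, 0, 0, 0, 0]])

```text
t: 13.6
tool_pos: [0.425, -0.2742, 0.0704]
ee_rot: [[0.0, 1.0, -0.001], [1.0, -0.0, 0.001], [0.001, -0.001, -1.0]]
wrist_force: [-0.5, 0.7, -0.9]
opening: 0.0572
grasp_force: 30.0
```

Emit:
servo_tool(rows=[[0, 0, 0, 0, 0, 0, 0]])

```text
t: 13.7
tool_pos: [0.4251, -0.2744, 0.0706]
ee_rot: [[-0.0, 1.0, -0.0], [1.0, 0.0, 0.0], [0.0, -0.0, -1.0]]
wrist_force: [0.2, 0.5, -1.9]
opening: 0.0574
grasp_force: 30.0
```

C weighs about 0.16 kg, so it is gutted as well and B must be the heavy one. I'll set C down and check what stands near B.

Emit:
servo_tool(rows=[[0, 0, 0.02, 0, 0, 0, 0], [0, 0, 0.035, 0, 0, 0, 0], [0, 0, 0.039, 0, 0, 0, 0], [0, 0, 0.039, 0, 0, 0, 0], [0, 0, 0.039, 0, 0, 0, 1]])

```text
t: 14.2
tool_pos: [0.4253, -0.2745, 0.0417]
ee_rot: [[0.0, 1.0, 0.0], [1.0, -0.0, -0.0], [-0.0, 0.0, -1.0]]
wrist_force: [0.3, -0.5, -0.1]
opening: 0.0622
grasp_force: 0.0
```

Emit:
servo_tool(rows=[[0, 0, 0, 0, 0, 0, 1], [0, 0, 0, 0, 0, 0, 1], [0, 0, 0, 0, 0, 0, 1], [0, 0, -0.06, 0, 0, 0, 1], [0, 0, -0.12, 0, 0, 0, 1]])

```text
t: 14.7
tool_pos: [0.4245, -0.2738, 0.1318]
ee_rot: [[0.0, 1.0, -0.003], [1.0, -0.0, 0.002], [0.002, -0.003, -1.0]]
wrist_force: [1.2, -0.6, -0.7]
opening: 0.0918
grasp_force: 0.0
```

Emit:
servo_tool(rows=[[0.05, 0, -0.04, 0, 0, 0, 1], [0.1, 0, -0.04, 0, 0, 0, 1], [0.16, 0, -0.04, 0, 0, 0, 1], [0.22, 0, -0.04, 0, 0, 0, 1], [0.28, 0, -0.04, 0, 0, 0, 1]])

```text
t: 15.2
tool_pos: [0.425, -0.0629, 0.162]
ee_rot: [[0.001, 1.0, 0.001], [1.0, -0.001, -0.0], [-0.0, 0.001, -1.0]]
wrist_force: [2.0, 0.4, 0.5]
opening: 0.0917
grasp_force: 0.0
```

```bash
python3 - <<'E'
from h import *
np.set_printoptions(precision=4,suppress=True)
print('brown',plane('scene',323.25,262,.097))
S=lambda x,y:('scene',230+x/4,125+y/4)
for p in((243,560),(283,497),(338,517),(298,582)):print('clampplate',plane(*S(*p),.003))
print('clamp top',plane(*S(298,478),.061))
D=lambda x,y:('side',210+x/2.85,130+y/2.85)
print('clamp top side',plane(*D(402,122),.061),tri(S(298,478),D(402,122)))
b=r.capture('scene');h=cv2.cvtColor(b[225:262,340:375],cv2.COLOR_RGB2HSV)
m=cv2.inRange(h,(105,15,90),(130,80,200));nn,l,st,ce=cv2.connectedComponentsWithStats(m)
print([(st[i],ce[i]+[340,225],plane('scene',*(ce[i]+[340,225]),.097)) for i in range(1,nn) if st[i,4]>20])
print(r.read_state()['t'])
E
```

```text
brown [0.7311 0.3121 0.097 ]
clampplate [0.7784 0.2036 0.003 ]
clampplate [0.724  0.1608 0.003 ]
clampplate [0.6967 0.1993 0.003 ]
clampplate [0.7524 0.2417 0.003 ]
clamp top [0.7298 0.1993 0.061 ]
clamp top side [0.7429 0.193  0.061 ] [0.7362 0.1958 0.0611]
[(array([ 11,  14,  15,  11, 128], dtype=int32), array([358.1172, 243.9531]), array([0.6129, 0.3005, 0.097 ]))]
15.25
```

B is clear for the same closing direction: brown is at x=0.731 and the clamp at (0.736, 0.196).

Emit:
servo_tool(rows=[[0.05, 0.026, 0, 0, 0, 0, 1], [0.1, 0.052, 0, 0, 0, 0, 1], [0.15, 0.078, 0, 0, 0, 0, 1], [0.2, 0.104, 0, 0, 0, 0, 1], [0.25, 0.13, 0, 0, 0, 0, 1]])

```text
t: 15.75
tool_pos: [0.5234, 0.1247, 0.1618]
ee_rot: [[-0.0, 1.0, 0.0], [1.0, 0.0, -0.0], [-0.0, 0.0, -1.0]]
wrist_force: [1.0, -0.4, -0.3]
opening: 0.0913
grasp_force: 0.0
```

Emit:
servo_tool(rows=[[0.059, 0.03, 0, 0, 0, 0, 1], [0.118, 0.06, 0, 0, 0, 0, 1], [0.177, 0.09, 0, 0, 0, 0, 1], [0.231, 0.119, 0, 0, 0, 0, 1], [0.231, 0.119, 0, 0, 0, 0, 1]])

```text
t: 16.25
tool_pos: [0.6128, 0.3012, 0.1596]
ee_rot: [[-0.004, 1.0, -0.0], [1.0, 0.004, 0.001], [0.001, -0.0, -1.0]]
wrist_force: [-1.1, -0.5, -0.6]
opening: 0.092
grasp_force: 0.0
```

Emit:
servo_tool(rows=[[0, 0, 0, 0, 0, 0, 1]])

```text
t: 16.35
tool_pos: [0.6116, 0.2969, 0.1604]
ee_rot: [[-0.002, 1.0, -0.002], [1.0, 0.002, -0.001], [-0.001, -0.002, -1.0]]
wrist_force: [-0.2, -0.5, 0.7]
opening: 0.0916
grasp_force: 0.0
```

```bash
python3 - <<'E'
from h import *
np.set_printoptions(precision=4,suppress=True)
s=r.read_state();print(s['t'],s['tool_pos'])
im=snap('wrist','w6');x0,y0,x1,y1=230,120,410,290;h=cv2.cvtColor(im[y0:y1,x0:x1],cv2.COLOR_RGB2HSV)
m=cv2.inRange(h,(105,15,90),(130,80,200));nn,l,st,ce=cv2.connectedComponentsWithStats(m)
print([(st[i],ce[i]+[x0,y0],plane('wrist',*(ce[i]+[x0,y0]),.097)) for i in range(1,nn) if st[i,4]>300])
E
```

```text
16.35 [0.6116 0.2969 0.1604]
[(array([  61,   62,   58,   55, 2498], dtype=int32), array([319.1485, 208.8795]), array([0.6124, 0.2983, 0.097 ]))]
```

Emit:
servo_tool(rows=[[0, 0.001, 0.06, 0, 0, 0, 1], [0, 0.001, 0.11, 0, 0, 0, 1], [0, 0.001, 0.14, 0, 0, 0, 1], [0, 0.001, 0.16, 0, 0, 0, 1], [0, 0.001, 0.16, 0, 0, 0, 0.8]])

```text
t: 16.9
tool_pos: [0.6117, 0.2947, 0.0402]
ee_rot: [[0.001, 1.0, -0.003], [1.0, -0.001, -0.001], [-0.001, -0.003, -1.0]]
wrist_force: [-0.2, 0.6, -0.2]
opening: 0.0876
grasp_force: 0.0
```

Emit:
servo_tool(rows=[[0, 0, 0, 0, 0, 0, 0], [0, 0, 0, 0, 0, 0, 0], [0, 0, 0, 0, 0, 0, 0], [0, 0, 0, 0, 0, 0, 0], [0, 0, 0, 0, 0, 0, 0]])

```text
t: 17.4
tool_pos: [0.6129, 0.2966, 0.0429]
ee_rot: [[-0.0, 1.0, 0.001], [1.0, 0.0, 0.001], [0.001, 0.001, -1.0]]
wrist_force: [-2.9, -0.7, 5.9]
opening: 0.0574
grasp_force: 30.0
```

Emit:
servo_tool(rows=[[0, 0, 0, 0, 0, 0, 0], [0, 0, 0, 0, 0, 0, 0], [0, 0, -0.03, 0, 0, 0, 0], [0, 0, -0.06, 0, 0, 0, 0], [0, 0, -0.1, 0, 0, 0, 0]])

```text
t: 17.9
tool_pos: [0.6113, 0.2957, 0.1148]
ee_rot: [[-0.0, 1.0, -0.005], [1.0, 0.0, -0.002], [-0.002, -0.005, -1.0]]
wrist_force: [0.3, 0.4, -5.1]
opening: 0.0573
grasp_force: 30.0
```

Emit:
servo_tool(rows=[[0, 0, -0.04, 0, 0, 0, 0], [0, 0, -0.07, 0, 0, 0, 0], [0, 0, -0.08, 0, 0, 0, 0], [0, 0, -0.08, 0, 0, 0, 0]])

```text
t: 18.3
tool_pos: [0.6129, 0.2963, 0.1767]
ee_rot: [[-0.0, 1.0, 0.001], [1.0, 0.0, 0.0], [0.0, 0.001, -1.0]]
wrist_force: [-0.5, -0.7, -5.8]
opening: 0.0573
grasp_force: 30.0
```

B weighs about 0.57 kg, so it is the heavy horn. I'll take one last close look to refine the cradle centre and the horn's yaw.

```bash
python3 - <<'E'
from h import *
a=cv2.imread('pics/s4.png')[168:206,298:348];d=cv2.imread('pics/d4.png')[188:225,306:356];w=cv2.imread('pics/w6.png')[120:270,250:390]
z=lambda i,s:cv2.resize(i,None,fx=s,fy=s,interpolation=cv2.INTER_CUBIC)
o=np.zeros((600,800,3),np.uint8);o[:304,:400]=z(a,8);o[:296,400:]=z(d,8);o[304:304+296,:280]=z(w,2)[:296]
o[304:600,300:740]=z(cv2.imread('pics/w1.png')[130:230,440:588],3)[:296,:440]
cv2.imwrite('pics/v6.png',o)
E
```

```text
(no output)
```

View pics/v6.png

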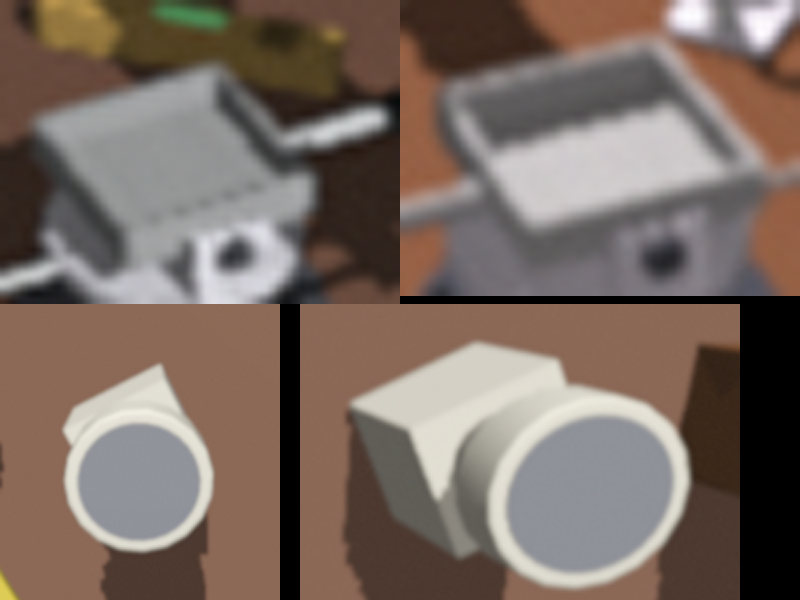

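The crop shows the cradle rim corners (scene and side) and B's base corners at about w1 (456,163), (498,143) and (493,214).

```bash
python3 - <<'E'
from h import *
np.set_printoptions(precision=4,suppress=True)
S=lambda x,y:('scene',298+x/8,168+y/8);D=lambda x,y:('side',306+(x-400)/8,188+y/8)
C=[((35,125),(765,165)),((222,65),(528,232)),((312,177),(443,95)),((120,238),(650,38))]
P=np.array([tri(S(*a),D(*b)) for a,b in C]);print(P,P.mean(0))
for i,j in((1,0),(2,3)):
    d=P[j]-P[i];print('heading',np.degrees(np.arctan2(d[1],d[0])))
# w1 calibration: shift current wrist cal to TCP at w1 (orientation same)
s=r.read_state();c=dict(r.get_calibration('wrist'));R=np.array(c['R']);cam=-R.T@c['t']+np.array([.4235,.2914,.1967])-s['tool_pos'];c['t']=-R@cam
q=[plane('wrist',u,v,0,c) for u,v in((456,163),(498.3,142.7),(493.3,213.7))]
print(q,[np.degrees(np.arctan2(*(b-a)[1::-1])) for a,b in((q[0],q[1]),(q[0],q[2]))],s['tool_pos'])
E
```

```text
[[ 0.623  -0.0291  0.0951]
 [ 0.5329 -0.029   0.0958]
 [ 0.5394  0.0581  0.0958]
 [ 0.625   0.0573  0.0957]] [0.5801 0.0143 0.0956]
heading -0.05022641567167755
heading -0.5222901674044558
[array([0.5804, 0.308 , 0.    ]), array([0.625 , 0.3308, 0.    ]), array([0.6319, 0.2474, 0.    ])] [np.float64(27.09983123399946), np.float64(-49.618825139505965)] [0.6129 0.2963 0.1767]
```

Emit:
servo_tool(rows=[[-0.06, -0.007, 0, 0, 0, 0.06, 0], [-0.12, -0.014, 0, 0, 0, 0.12, 0], [-0.18, -0.021, 0, 0, 0, 0.18, 0], [-0.24, -0.028, 0, 0, 0, 0.25, 0], [-0.29, -0.034, 0, 0, 0, 0.32, 0]])

```text
t: 18.8
tool_pos: [0.5855, 0.0764, 0.1742]
ee_rot: [[0.486, 0.874, -0.004], [0.874, -0.486, -0.001], [-0.003, -0.003, -1.0]]
wrist_force: [0.6, -0.2, -5.4]
opening: 0.0574
grasp_force: 30.0
```

Emit:
servo_tool(rows=[[-0.04, 0.017, 0, 0, 0, 0, 0], [-0.084, 0.035, 0, 0, 0, 0, 0], [-0.084, 0.035, 0, 0, 0, 0, 0], [-0.084, 0.035, 0, 0, 0, 0, 0]])

```text
t: 19.2
tool_pos: [0.5789, 0.0102, 0.1747]
ee_rot: [[0.484, 0.875, -0.003], [0.875, -0.484, 0.001], [-0.001, -0.003, -1.0]]
wrist_force: [0.7, 1.2, -5.2]
opening: 0.0574
grasp_force: 30.0
```

```bash
python3 - <<'E'
from h import *
np.set_printoptions(precision=4,suppress=True)
s=r.read_state();print(s['t'],s['tool_pos'],s['ee_rot'])
# cap bottom / housing visible? find white horn silhouette in both views near cradle
for n,roi in(('scene',(290,120,350,210)),('side',(300,120,370,225))):
    I=snap(n,'p_'+n);x0,y0,x1,y1=roi;h=cv2.cvtColor(I[y0:y1,x0:x1],cv2.COLOR_RGB2HSV)
    print(n);print('\n'.join(' '.join('%3d'%v for v in row) for row in I[y0:y1:3,x0:x1:3].min(2)))
E
```

```text
19.2 [0.5789 0.0102 0.1747] [[ 0.4836  0.8753 -0.0034]
 [ 0.8753 -0.4836  0.0006]
 [-0.0011 -0.0033 -1.    ]]
scene
 20  22  28  35  39  28  30  26  90 126 128 137 139 141 140 163  70  58  61  60
 36  41  45  49  49  25  28  27 152 178 160 173 178 179 141 190  63  60  55  56
 51  41  42  43  32  18  19  13 156 186 188 187 187 186 190 187  42  38  38  44
 40  39  42  46  26  18  20  24 159 166 186 157 191 190 191 195  43  43  41  41
 47  43  39  45  39  38  38  44 149 177 178 179 180 183 178 177  40  41  42  45
 38  40  40  51  45  46  45  47  46  43  39  40  41  42  34  35  39  27  41  43
184 114  46  63  54  59  58 100 121 116 116 118 115  54  37  40  39  37  35 174
143 141 129  73  41  40  73 115 129 117 110 116 118  61  45  45  54 108  87 181
127 130  54  53  40  39  51  57 117 166 190 189  73  49  40  41  45  57  56 181
 70  74  58  31  28 140 184  29  74 114 143 159  71  61  88 116  59  59  61 126
 60  61  60  59  26 183 185  69 165  91  56  81  63 118 181 106  59  60  60  59
 62  60  59  60  54 193 185 150 100 106 105 106 119 123 188  93  60  60  60  61
 61  61  60  59  58 165 
[... 4080 characters left out ...]
  69  70  67  69  68  69  68
 71  70  69  75 107 153  86  87 118 170 192 202 206 205 176 108 141  68  67  69  70  71  84 103
 72  70  69  69  85 130 177 201 209 207 206 205 206 205 206 149 137 123  79 100 114 126 105  89
 71  70  70  71 110 130 174 205 204 207 209 206 198 171 139 110  95 115 113  92  73  69  67  68
 92 114 144 145 130 106 103 197 206 202 176 113  96  93  99  95  96  83  69  68  69  69  69  69
132 110  92  79 233 226 101 112 133 104  94 106 109 106 128 108 114  74  71  68  69  71  70  68
 75  73  73  68 226 246 162  95  93  96 100 119  83  38 115 117 109  71  72  71  69  68  70  68
 73  72  73  86 104 224 214 111 112 116 117 116 104  81 128 120  93  90  70  71  72  70  69  70
```

Emit:
servo_tool(rows=[[0.001, 0.001, 0.02, 0, 0, 0, 0], [0.001, 0.001, 0.035, 0, 0, 0, 0], [0.001, 0.001, 0.045, 0, 0, 0, 0], [0.001, 0.001, 0.055, 0, 0, 0, 0], [0.001, 0.001, 0.055, 0, 0, 0, 0]])

```text
t: 19.8
tool_pos: [0.5802, 0.0116, 0.1341]
ee_rot: [[0.481, 0.877, -0.002], [0.877, -0.481, 0.0], [-0.001, -0.002, -1.0]]
wrist_force: [0.4, -0.4, -4.8]
opening: 0.0575
grasp_force: 30.0
```

Emit:
servo_tool(rows=[[0, 0, 0.004, 0, 0, 0, 0], [0, 0, 0.008, 0, 0, 0, 0], [0, 0, 0.008, 0, 0, 0, 0]])

```text
t: 20.1
tool_pos: [0.5808, 0.0112, 0.1293]
ee_rot: [[0.482, 0.876, -0.0], [0.876, -0.482, -0.0], [-0.0, -0.0, -1.0]]
wrist_force: [-0.1, 0.2, -5.7]
opening: 0.0574
grasp_force: 30.0
```

Emit:
servo_tool(rows=[[0, 0, 0.002, 0, 0, 0, 0], [0, 0, 0.004, 0, 0, 0, 0], [0, 0, 0.004, 0, 0, 0, 0]])

```text
t: 20.4
tool_pos: [0.5813, 0.0114, 0.1271]
ee_rot: [[0.482, 0.876, 0.001], [0.876, -0.482, 0.0], [0.001, 0.001, -1.0]]
wrist_force: [-0.7, 0.1, -2.1]
opening: 0.0575
grasp_force: 30.0
```

Emit:
servo_tool(rows=[[0, 0, 0.001, 0, 0, 0, 0], [0, 0, 0.0015, 0, 0, 0, 0], [0, 0, 0.0015, 0, 0, 0, 0]])

```text
t: 20.7
tool_pos: [0.5816, 0.0117, 0.1268]
ee_rot: [[0.482, 0.876, 0.002], [0.876, -0.482, 0.001], [0.002, 0.002, -1.0]]
wrist_force: [-1.7, 2.1, 5.3]
opening: 0.0571
grasp_force: 30.0
```

It is on the floor. I'll release and back off straight up.

Emit:
servo_tool(rows=[[0, 0, 0, 0, 0, 0, 1], [0, 0, 0, 0, 0, 0, 1], [0, 0, 0, 0, 0, 0, 1], [0, 0, 0, 0, 0, 0, 1], [0, 0, 0, 0, 0, 0, 1]])

```text
t: 21.2
tool_pos: [0.5809, 0.0111, 0.1252]
ee_rot: [[0.482, 0.876, -0.0], [0.876, -0.482, -0.0], [-0.0, 0.0, -1.0]]
wrist_force: [0.1, -0.3, 0.9]
opening: 0.0906
grasp_force: 0.0
```

Emit:
servo_tool(rows=[[0, 0, -0.03, 0, 0, 0, 1], [0, 0, -0.07, 0, 0, 0, 1], [0, 0, -0.1, 0, 0, 0, 1], [0, 0, -0.1, 0, 0, 0, 1]])

```text
t: 21.6
tool_pos: [0.5828, 0.011, 0.2038]
ee_rot: [[0.482, 0.876, 0.007], [0.876, -0.482, -0.001], [0.003, 0.006, -1.0]]
wrist_force: [-0.1, 0.1, -0.6]
opening: 0.0919
grasp_force: 0.0
```

```bash
python3 - <<'E'
from h import *
np.set_printoptions(precision=4,suppress=True)
s=r.read_state();print(s['t'],s['tool_pos'],s['wrist_force'])
for n,(x0,y0,x1,y1) in(('scene',(295,140,350,200)),('side',(300,140,370,210))):
    I=snap(n,'q_'+n);h=cv2.cvtColor(I[y0:y1,x0:x1],cv2.COLOR_RGB2HSV)
    m=cv2.inRange(h,(105,15,80),(130,80,200));nn,l,st,ce=cv2.connectedComponentsWithStats(m)
    print(n,[(st[i],ce[i]+[x0,y0],plane(n,*(ce[i]+[x0,y0]),.180)) for i in range(1,nn) if st[i,4]>25])
# A, C still up: disc positions
I=r.capture('scene')
for (x0,y0,x1,y1) in((390,200,430,235),(300,125,340,150)):
    h=cv2.cvtColor(I[y0:y1,x0:x1],cv2.COLOR_RGB2HSV);m=cv2.inRange(h,(105,15,80),(130,80,200));nn,l,st,ce=cv2.connectedComponentsWithStats(m)
    print([(st[i],plane('scene',*(ce[i]+[x0,y0]),.097)) for i in range(1,nn) if st[i,4]>25])
E
```

```text
21.6 [0.5828 0.011  0.2038] [-0.1127  0.1228 -0.6234]
scene [(array([17, 24, 13,  7, 68], dtype=int32), array([318.3676, 167.0441]), array([0.5866, 0.0201, 0.18  ]))]
side [(array([58,  0, 12, 16, 82], dtype=int32), array([362.9146, 148.6585]), array([0.7455, 0.128 , 0.18  ])), (array([28,  7, 11,  5, 38], dtype=int32), array([333.3421, 149.0526]), array([0.6636, 0.1654, 0.18  ])), (array([24, 34, 16,  7, 83], dtype=int32), array([331.5542, 176.8916]), array([0.5877, 0.02  , 0.18  ]))]
[(array([13, 17, 14,  8, 92], dtype=int32), array([0.4223, 0.2925, 0.097 ]))]
[(array([ 8,  9, 27,  7, 73], dtype=int32), array([ 0.4154, -0.2819,  0.097 ]))]
```

Emit:
servo_tool(rows=[[-0.025, -0.048, -0.01, 0, 0, -0.09, 1], [-0.05, -0.096, -0.01, 0, 0, -0.18, 1], [-0.075, -0.144, -0.01, 0, 0, -0.27, 1], [-0.081, -0.155, -0.01, 0, 0, -0.36, 1], [-0.081, -0.155, -0.01, 0, 0, -0.45, 1]])

```text
t: 22.25
tool_pos: [0.4473, 0.0142, 0.2068]
ee_rot: [[-0.208, 0.978, -0.003], [0.978, 0.208, 0.0], [0.001, -0.003, -1.0]]
wrist_force: [0.2, -0.8, 0.4]
opening: 0.0918
grasp_force: 0.0
```

Emit:
servo_tool(rows=[[0, 0, 0, 0, 0, -0.09, 1], [0, 0, 0, 0, 0, -0.18, 1], [0, 0, 0, 0, 0, -0.27, 1], [0, 0, 0, 0, 0, -0.36, 1], [0, 0, 0, 0, 0, -0.45, 1]])

```text
t: 22.75
tool_pos: [0.449, 0.0141, 0.2064]
ee_rot: [[-0.794, 0.608, -0.003], [0.608, 0.794, 0.0], [0.002, -0.001, -1.0]]
wrist_force: [-1.3, -0.3, -0.1]
opening: 0.0921
grasp_force: 0.0
```

Emit:
servo_tool(rows=[[0, 0, 0, 0, 0, -0.09, 1], [0, 0, 0, 0, 0, -0.18, 1], [0, 0, 0, 0, 0, -0.27, 1], [0, 0, 0, 0, 0, -0.36, 1], [0, 0, 0, 0, 0, -0.409, 1]])

```text
t: 23.25
tool_pos: [0.449, 0.0141, 0.2064]
ee_rot: [[-1.0, 0.012, -0.003], [0.012, 1.0, 0.0], [0.003, 0.0, -1.0]]
wrist_force: [0.2, 0.2, 0.1]
opening: 0.0915
grasp_force: 0.0
```

Emit:
servo_tool(rows=[[0, 0, 0, 0, 0, 0, 1], [0, 0, 0, 0, 0, 0, 1]])

```text
t: 23.45
tool_pos: [0.4493, 0.0141, 0.2069]
ee_rot: [[-1.0, 0.019, -0.002], [0.019, 1.0, 0.0], [0.002, 0.0, -1.0]]
wrist_force: [-0.5, -0.7, 0.3]
opening: 0.0917
grasp_force: 0.0
```

```bash
python3 - <<'E'
from h import *
np.set_printoptions(precision=4,suppress=True)
s=r.read_state();print(s['t'],s['tool_pos'],s['joints'])
for n,(x0,y0,x1,y1) in(('scene',(295,140,350,200)),('side',(300,140,370,210))):
    I=snap(n,'u_'+n);h=cv2.cvtColor(I[y0:y1,x0:x1],cv2.COLOR_RGB2HSV)
    m=cv2.inRange(h,(105,15,80),(130,80,200));nn,l,st,ce=cv2.connectedComponentsWithStats(m)
    print(n,[(st[i],ce[i]+[x0,y0],plane(n,*(ce[i]+[x0,y0]),.180)) for i in range(1,nn) if st[i,4]>25])
# fingertip/bar: wrist image dark bar
I=snap('wrist','w7');g=I[:,:,:].max(2);m=((g<70)&(np.arange(400)[:,None]<290)).astype(np.uint8);nn,l,st,ce=cv2.connectedComponentsWithStats(m)
print([(st[i],ce[i],plane('wrist',*ce[i],.081)) for i in range(1,nn) if st[i,4]>400])
E
```

```text
23.45 [0.4493 0.0141 0.2069] [ -7.9933  11.2088  97.3057  -0.0014  71.585  -96.8767]
scene [(array([18, 24, 12,  7, 68], dtype=int32), array([318.5, 167. ]), array([0.5862, 0.02  , 0.18  ]))]
side [(array([ 44,   0,  20,  17, 111], dtype=int32), array([355.2072, 149.3514]), array([0.7223, 0.1343, 0.18  ])), (array([28,  6, 11,  6, 38], dtype=int32), array([333.0789, 148.8684]), array([0.6634, 0.1669, 0.18  ])), (array([24, 34, 15,  7, 81], dtype=int32), array([331.4074, 176.9259]), array([0.5873, 0.02  , 0.18  ]))]
[(array([ 310,  157,   19,   64, 1117], dtype=int32), array([318.863 , 188.6356]), array([0.4476, 0.0155, 0.081 ])), (array([263, 226,  44,  64, 859], dtype=int32), array([279.17  , 256.0792]), array([ 0.5168, -0.0258,  0.081 ])), (array([196, 249,  35,  41, 827], dtype=int32), array([217.4087, 273.8489]), array([ 0.5356, -0.0902,  0.081 ])), (array([409, 249,  33,  41, 774], dtype=int32), array([420.5568, 274.1783]), array([0.5396, 0.1183, 0.081 ])), (array([   0,  261,  148,   29, 3082], dtype=int32), array([ 77.7683, 275.8663]), array([ 0.5354, -0.2342,  0.081 ])), (array([ 484,  262,  154,   28, 3358], dtype=int32), array([554.1617, 275.9452]), array([0.5441, 0.2558, 0.081 ]))]
```

Emit:
servo_tool(rows=[[0, 0, 0.06, 0, 0, 0, 1], [0, 0, 0.12, 0, 0, 0, 1], [0, 0, 0.17, 0, 0, 0, 1], [0, 0, 0.205, 0, 0, 0, 1], [0, 0, 0.224, 0, 0, 0, 1]])

```text
t: 24.1
tool_pos: [0.4483, 0.0142, 0.0375]
ee_rot: [[-1.0, 0.018, -0.004], [0.018, 1.0, 0.001], [0.004, 0.0, -1.0]]
wrist_force: [-0.1, 0.5, -0.1]
opening: 0.0915
grasp_force: 0.0
```

Emit:
servo_tool(rows=[[0, 0, 0, 0, 0, 0, 0], [0, 0, 0, 0, 0, 0, 0], [0, 0, 0, 0, 0, 0, 0], [0, 0, 0, 0, 0, 0, 0], [0, 0, 0, 0, 0, 0, 0]])

```text
t: 24.6
tool_pos: [0.4504, 0.0139, 0.0405]
ee_rot: [[-1.0, 0.017, 0.002], [0.017, 1.0, -0.0], [-0.002, -0.0, -1.0]]
wrist_force: [-0.2, 0.2, -1.0]
opening: 0.0563
grasp_force: 0.0
```

Emit:
servo_tool(rows=[[0, 0, 0, 0, 0, 0, 0], [0, 0, 0, 0, 0, 0, 0], [0, 0, 0, 0, 0, 0, 0], [0, 0, 0, 0, 0, 0, 0], [0, 0, 0, 0, 0, 0, 0]])

```text
t: 25.1
tool_pos: [0.4498, 0.014, 0.0398]
ee_rot: [[-1.0, 0.017, -0.0], [0.017, 1.0, 0.0], [0.0, 0.0, -1.0]]
wrist_force: [-0.5, -0.3, -0.2]
opening: 0.0188
grasp_force: 30.0
```

Emit:
servo_tool(rows=[[0, 0, 0, 0, 0, 0, 0], [0, 0, 0, 0, 0, 0, 0]])

```text
t: 25.3
tool_pos: [0.4498, 0.014, 0.0398]
ee_rot: [[-1.0, 0.017, -0.0], [0.017, 1.0, 0.0], [0.0, 0.0, -1.0]]
wrist_force: [0.3, 1.1, -0.2]
opening: 0.0196
grasp_force: 30.0
```

```bash
python3 - <<'E'
from h import *
np.set_printoptions(precision=4,suppress=True)
s=r.read_state();print(s['t'],s['tool_pos'],s['opening'],s['grasp_force'],s['wrist_force'],s['joints'])
piv=np.array([.580,.0148]);bea=np.array([.738,-.192]);d=bea-piv;print('aim',np.degrees(np.arctan2(d[1],d[0])))
E
```

```text
25.3 [0.4498 0.014  0.0398] 0.01960495277333093 29.993444681167603 [ 0.2794  1.1033 -0.1648] [ -7.9913  23.7997 110.5015   0.0042  45.7043 -97.0028]
aim -52.619332729105714
```

```bash
cat > arc.py <<'E'
import numpy as np,sys
# rows for a swivel about piv from angle a0 by da in n rows, tool x axis direction opposite radius(inward)?; prints units
def rows(a0,da,n,rad=.1307,yaw_x=None):
    x=np.array([np.cos(yaw_x),np.sin(yaw_x)]);y=np.array([x[1],-x[0]]) # z down: y = z cross x
    p0=rad*np.array([np.cos(a0),np.sin(a0)])
    for k in range(1,n+1):
        a=a0+da*k/n;d=rad*np.array([np.cos(a),np.sin(a)])-p0
        print([round(float(d@x)/.75,4),round(float(d@y)/.75,4),0,0,0,round(-np.degrees(da*k/n)/90,4),0])
E
python3 - <<'E'
from arc import *
R=np.radians
rows(R(179.1),R(-25.85),5,yaw_x=R(179.03)); print(); rows(R(153.25),R(-25.85),5,yaw_x=R(153.18))
E
```

```text
[-0.0007, 0.0157, 0, 0, 0, np.float64(0.0574), 0]
[-0.0028, 0.0313, 0, 0, 0, np.float64(0.1149), 0]
[-0.0063, 0.0466, 0, 0, 0, np.float64(0.1723), 0]
[-0.0112, 0.0616, 0, 0, 0, np.float64(0.2298), 0]
[-0.0173, 0.076, 0, 0, 0, np.float64(0.2872), 0]

[-0.0007, 0.0157, 0, 0, 0, np.float64(0.0574), 0]
[-0.0028, 0.0313, 0, 0, 0, np.float64(0.1149), 0]
[-0.0063, 0.0466, 0, 0, 0, np.float64(0.1723), 0]
[-0.0112, 0.0616, 0, 0, 0, np.float64(0.2298), 0]
[-0.0173, 0.076, 0, 0, 0, np.float64(0.2872), 0]
```

Emit:
servo_tool(rows=[[-0.0007, 0.0157, 0, 0, 0, 0.0574, 0], [-0.0028, 0.0313, 0, 0, 0, 0.1149, 0], [-0.0063, 0.0466, 0, 0, 0, 0.1723, 0], [-0.0112, 0.0616, 0, 0, 0, 0.2298, 0], [-0.0173, 0.076, 0, 0, 0, 0.2872, 0]])

```text
t: 25.8
tool_pos: [0.4644, 0.0705, 0.0398]
ee_rot: [[-0.891, 0.455, 0.001], [0.455, 0.891, -0.001], [-0.001, -0.0, -1.0]]
wrist_force: [2.4, -5.6, -3.1]
opening: 0.0191
grasp_force: 30.0
```

Emit:
servo_tool(rows=[[-0.0007, 0.0157, 0, 0, 0, 0.0574, 0], [-0.0028, 0.0313, 0, 0, 0, 0.1149, 0], [-0.0063, 0.0466, 0, 0, 0, 0.1723, 0], [-0.0112, 0.0616, 0, 0, 0, 0.2298, 0], [-0.0173, 0.076, 0, 0, 0, 0.2872, 0]])

```text
t: 26.3
tool_pos: [0.5022, 0.1144, 0.0398]
ee_rot: [[-0.603, 0.797, 0.001], [0.797, 0.603, -0.002], [-0.003, -0.0, -1.0]]
wrist_force: [4.1, -10.3, -1.6]
opening: 0.0192
grasp_force: 30.1
```

Emit:
servo_tool(rows=[[0, 0, 0, 0, 0, 0, 0], [0, 0, 0, 0, 0, 0, 0], [0, 0, 0, 0, 0, 0, 0]])

```text
t: 26.6
tool_pos: [0.5025, 0.1146, 0.0399]
ee_rot: [[-0.606, 0.796, 0.003], [0.796, 0.606, -0.002], [-0.003, 0.001, -1.0]]
wrist_force: [4.2, -6.0, -1.7]
opening: 0.0192
grasp_force: 30.2
```

```bash
python3 - <<'E'
from h import *
np.set_printoptions(precision=4,suppress=True)
s=r.read_state();p=np.array(s['tool_pos'])[:2];print(s['t'],s['tool_pos'],s['wrist_force'],s['joints'])
d=np.array([.5805,.012])-p;print('heading',np.degrees(np.arctan2(d[1],d[0])),np.hypot(*d))
for n in('scene','side'):
    I=snap(n,'a_'+n);c=r.get_calibration(n)
    def pr(X):q=c['K']@(c['R']@np.array(X)+c['t']);return q[:2]/q[2]
    a=np.radians(-52.6);piv=np.array([.580,.0148]);t=piv+.15*np.array([np.cos(a),np.sin(a)])
    u=pr([*t,.081]);print(n,'predicted tip',u)
    x,y=np.round(u).astype(int);g=I[y-9:y+12,x-13:x+14].min(2);print('x0',x-13,'y0',y-9);print('\n'.join(' '.join('%3d'%v for v in row) for row in g))
E
```

```text
26.6 [0.5025 0.1146 0.0399] [ 4.1733 -5.9622 -1.6663] [  4.3871  29.0653 100.4939  -0.1264  50.3041 -32.8227]
heading -52.751496061561646 0.128870853060475
scene predicted tip [279.6409 179.3737]
x0 267 y0 170
 61  60  61  59  61  59  60  61  59  61  59  48  34  37  52  64  70  73  70  61  43  30  27  28  29  26  30
 59  61  60  60  59  59  59  60  62  59  53  38  31  42  59  69  72  71  64  55  42  29  27  28  27  27  29
 62  60  61  60  61  62  60  61  62  60  51  34  36  52  64  69  72  68  61  54  51  38  39  37  28  25  30
 60  60  58  61  61  59  62  61  60  59  53  36  45  59  67  72  72  65  56  58  58  58  58  51  40  30  27
 60  61  61  60  60  62  60  60  62  58  49  42  54  64  68  72  69  61  56  58  62  63  61  59  51  40  34
 59  59  60  60  59  60  61  60  59  50  35  39  60  84  91  74  63  58  58  60  60  58  63  63  59  58  50
 60  63  61  59  60  60  60  60  54  44  33  44  82 128 137  88  56  53  53  52  46  55  56  58  58  58  56
 61  59  60  60  62  59  62  60  60  56  46  53 108 146 125  70  44  35  36  32  29  36  36  37  37  45  53
 61  62  61  60  60  62  6
[... 2998 characters left out ...]
  79  69  67  68  68  70  67  68  68  68  68  69  68
101 115 128 135 140 145 149 134 117 106  99  96  93  90  75  67  69  69  67  70  68  70  67  68  67  66  69
 76  83  93 101 116 132 144 145 145 148 138 119 102  87  72  69  68  67  69  68  67  69  68  68  68  70  68
 69  72  73  75  82  95 106 117 130 146 140 124 106  85  72  69  67  67  69  69  69  68  67  69  68  69  68
 68  71  68  67  70  70  76  83  96 106 109 107  96  83  71  69  67  68  69  68  66  69  68  68  67  67  68
 71  70  70  69  68  66  66  67  70  75  80  84  83  74  69  68  68  67  68  67  67  67  69  67  69  68  67
 70  69  70  68  68  68  69  67  67  68  69  71  71  69  69  67  68  67  69  66  68  68  69  67  70  68  69
```

The pointer tip sits where predicted (side 379.6,223.5), so the heading is about -52.6°. Now I lift the handle along its arc and watch the force.

Emit:
servo_tool(rows=[[-0.0002, 0, -0.0091, 0, 0, 0, 0], [-0.001, 0, -0.0181, 0, 0, 0, 0], [-0.0021, 0, -0.0271, 0, 0, 0, 0], [-0.0038, 0, -0.036, 0, 0, 0, 0], [-0.0038, 0, -0.036, 0, 0, 0, 0]])

```text
t: 27.2
tool_pos: [0.5034, 0.1125, 0.067]
ee_rot: [[-0.606, 0.796, 0.001], [0.796, 0.606, -0.001], [-0.002, 0.0, -1.0]]
wrist_force: [2.8, -5.6, 0.8]
opening: 0.0192
grasp_force: 30.0
```

Emit:
servo_tool(rows=[[-0.002, 0, -0.009, 0, 0, 0, 0], [-0.002, 0, -0.009, 0, 0, 0, 0]])

```text
t: 27.4
tool_pos: [0.504, 0.1113, 0.0735]
ee_rot: [[-0.606, 0.795, 0.0], [0.795, 0.606, -0.001], [-0.001, -0.001, -1.0]]
wrist_force: [1.6, -5.6, 0.4]
opening: 0.0191
grasp_force: 30.0
```

Emit:
servo_tool(rows=[[-0.0025, 0, -0.0087, 0, 0, 0, 0], [-0.0025, 0, -0.0087, 0, 0, 0, 0]])

```text
t: 27.6
tool_pos: [0.5048, 0.1099, 0.0798]
ee_rot: [[-0.606, 0.795, -0.0], [0.795, 0.606, -0.001], [-0.001, -0.001, -1.0]]
wrist_force: [0.6, -6.1, -0.4]
opening: 0.0195
grasp_force: 30.0
```

Emit:
servo_tool(rows=[[-0.002, 0, -0.0058, 0, 0, 0, 0], [-0.002, 0, -0.0058, 0, 0, 0, 0]])

```text
t: 27.8
tool_pos: [0.5055, 0.1089, 0.0839]
ee_rot: [[-0.606, 0.795, -0.001], [0.795, 0.606, -0.001], [-0.0, -0.001, -1.0]]
wrist_force: [2.1, -5.7, -2.8]
opening: 0.0191
grasp_force: 30.0
```

Emit:
servo_tool(rows=[[-0.0022, 0, -0.0056, 0, 0, 0, 0], [-0.0022, 0, -0.0056, 0, 0, 0, 0]])

```text
t: 28.0
tool_pos: [0.5063, 0.1078, 0.0878]
ee_rot: [[-0.606, 0.795, -0.001], [0.795, 0.606, -0.001], [0.0, -0.002, -1.0]]
wrist_force: [1.3, -4.8, -8.2]
opening: 0.0188
grasp_force: 30.0
```

Emit:
servo_tool(rows=[[-0.001, 0, -0.0025, 0, 0, 0, 0], [-0.001, 0, -0.0025, 0, 0, 0, 0]])

```text
t: 28.2
tool_pos: [0.5055, 0.1073, 0.088]
ee_rot: [[-0.606, 0.795, -0.005], [0.795, 0.606, -0.001], [0.002, -0.004, -1.0]]
wrist_force: [3.6, -3.8, -18.9]
opening: 0.0192
grasp_force: 30.0
```

Emit:
servo_tool(rows=[[-0.001, 0, -0.0025, 0, 0, 0, 0], [-0.001, 0, -0.0025, 0, 0, 0, 0]])

```text
t: 28.4
tool_pos: [0.5047, 0.1067, 0.0883]
ee_rot: [[-0.606, 0.795, -0.008], [0.795, 0.606, -0.001], [0.004, -0.007, -1.0]]
wrist_force: [3.6, -3.4, -28.5]
opening: 0.0191
grasp_force: 30.0
```

The stop is at about 21.8° with the force clearly rising. I'll ease the preload and check the aim before letting go.

Emit:
servo_tool(rows=[[0.001, 0, 0.003, 0, 0, 0, 0], [0.001, 0, 0.003, 0, 0, 0, 0]])

```text
t: 28.6
tool_pos: [0.5055, 0.1073, 0.0882]
ee_rot: [[-0.606, 0.795, -0.004], [0.795, 0.606, -0.001], [0.002, -0.004, -1.0]]
wrist_force: [2.2, -4.4, -20.5]
opening: 0.0187
grasp_force: 30.0
```

```bash
python3 - <<'E'
from h import *
np.set_printoptions(precision=4,suppress=True)
s=r.read_state();print(s['t'],s['tool_pos'],s['wrist_force'])
n='side';I=snap(n,'b_side');c=r.get_calibration(n);g=I[218:236,370:390].min(2);print('\n'.join(' '.join('%3d'%v for v in row) for row in g[:10]))
for a in(-50.6,-52.6,-54.6):
    a=np.radians(a);X=np.array([.58+.15*np.cos(a),.0148+.15*np.sin(a),.081]);q=c['K']@(c['R']@X+c['t']);print(np.degrees(a),q[:2]/q[2])
# beacon: grey box + brass horn mask centroids in both views
for n,(x0,y0,x1,y1) in(('scene',(235,158,270,200)),('side',(395,210,445,275))):
    I=r.capture(n);h=cv2.cvtColor(I[y0:y1,x0:x1],cv2.COLOR_RGB2HSV);m=cv2.inRange(h,(15,120,90),(32,255,255));ys,xs=np.nonzero(m);print(n,'brass',xs.min()+x0,xs.max()+x0,ys.min()+y0,ys.max()+y0,xs.mean()+x0,ys.mean()+y0)
E
```

```text
28.6 [0.5055 0.1073 0.0882] [  2.2445  -4.4003 -20.5334]
 70  66  67  67  67  68  68  65  67  67  68  65  67  68  67  67  67  68  67  67
 67  68  67  68  69  67  68  69  67  67  67  68  68  65  67  68  66  67  67  69
 67  67  66  66  67  67  67  67  67  68  69  66  67  67  68  68  67  69  68  68
 67  67  68  69  67  67  67  67  69  66  67  67  68  65  67  66  67  68  68  65
 65  66  67  66  68  65  67  67  67  72  71  69  68  68  66  67  67  69  67  68
 68  67  66  68  66  68  66  66  73  88  89  77  70  66  66  68  67  69  67  68
 68  67  67  69  68  68  68  68  83 108 111  88  71  66  68  68  66  67  67  68
 66  65  65  66  66  67  67  68  81 105 108  87  70  66  68  68  68  68  68  68
 80  71  67  66  66  65  66  65  75  90  95  82  68  66  68  67  67  67  68  67
115 102  92  80  72  67  65  66  72  85  89  75  69  67  67  67  68  69  66  67
-50.6 [380.4909 222.1375]
-52.6 [379.8133 223.2172]
-54.6 [379.0661 224.2856]
scene brass 246 260 160 177 253.4736842105263 168.7251461988304
side brass 410 431 219 242 422.4512820512821 227.52820512820512
```

Emit:
servo_tool(rows=[[0.001, 0, 0.003, 0, 0, 0, 0], [0.001, 0, 0.003, 0, 0, 0, 0], [0.001, 0, 0.003, 0, 0, 0, 0.7], [0.001, 0, 0.003, 0, 0, 0, 0.7], [0.001, 0, 0.003, 0, 0, 0, 0.7]])

```text
t: 29.25
tool_pos: [0.5075, 0.1089, 0.0888]
ee_rot: [[-0.606, 0.795, 0.002], [0.795, 0.606, 0.001], [-0.001, 0.002, -1.0]]
wrist_force: [-0.1, 0.6, -0.6]
opening: 0.0387
grasp_force: 0.0
```

Emit:
servo_tool(rows=[[0, 0, 0, 0, 0, 0, 0.7], [0, 0, 0, 0, 0, 0, 0.7], [0, 0, 0, 0, 0, 0, 0.7]])

```text
t: 29.55
tool_pos: [0.5069, 0.1084, 0.0881]
ee_rot: [[-0.606, 0.795, 0.001], [0.795, 0.606, 0.0], [-0.0, 0.0, -1.0]]
wrist_force: [0.1, 0.1, -0.3]
opening: 0.0619
grasp_force: 0.0
```

Emit:
servo_tool(rows=[[0.01, 0, -0.03, 0, 0, 0, 0.7], [0.02, 0, -0.07, 0, 0, 0, 0.7], [0.03, 0, -0.12, 0, 0, 0, 0.7], [0.03, 0, -0.16, 0, 0, 0, 0.7], [0.03, 0, -0.16, 0, 0, 0, 0.7]])

```text
t: 30.05
tool_pos: [0.4954, 0.1267, 0.2123]
ee_rot: [[-0.607, 0.795, 0.009], [0.795, 0.607, 0.001], [-0.005, 0.007, -1.0]]
wrist_force: [-0.5, -1.6, -0.0]
opening: 0.0641
grasp_force: 0.0
```

```bash
python3 - <<'E'
from h import *
np.set_printoptions(precision=4,suppress=True)
s=r.read_state();print(s['t'],s['tool_pos'],s['wrist_force'],s['opening'])
for n,(x0,y0,x1,y1) in(('scene',(285,140,350,205)),('side',(300,140,380,225))):
    I=snap(n,'e_'+n);h=cv2.cvtColor(I[y0:y1,x0:x1],cv2.COLOR_RGB2HSV)
    m=cv2.inRange(h,(105,15,80),(130,80,200));nn,l,st,ce=cv2.connectedComponentsWithStats(m)
    print(n,[(st[i],ce[i]+[x0,y0]) for i in range(1,nn) if st[i,4]>25])
    # handle: dark mask
    c=r.get_calibration(n)
    for th in(0,15,22):
        t=np.radians(th);a=np.radians(-52.6);u=np.array([np.cos(a),np.sin(a),0]);P=np.array([.58,.0148,.081])
        hd=P-.13*(np.cos(t)*u)+[0,0,.13*np.sin(t)]; cap=P+.099*(np.cos(t)*np.array([0,0,1])+np.sin(t)*u)
        pr=lambda X:(lambda q:q[:2]/q[2])(c['K']@(c['R']@X+c['t']))
        print(n,th,'handle',pr(hd),'cap',pr(cap))
    x,y=np.round(pr(hd)).astype(int);print(x-16,y-10);print('\n'.join(' '.join('%3d'%v for v in row) for row in I[y-10:y+14:2,x-16:x+17:2].max(2)))
print([r.read_state()[k] for k in('t','tool_pos')])
E
```

```text
30.05 [0.4954 0.1267 0.2123] [-0.4713 -1.5585 -0.0212] 0.06409829208072243
scene [(array([16, 25, 10,  4, 28], dtype=int32), array([305.3214, 166.4286]))]
scene 0 handle [355.6317 200.3039] cap [319.4015 165.6862]
scene 15 handle [355.0393 191.7898] cap [312.1196 164.7063]
scene 22 handle [353.8649 187.6529] cap [308.9043 164.8732]
338 178
152 117 103 103 103 102 103 103 105 103 104 103 103 103 104 104 102
115 103 101 104 103 103 103 103 103 102 103 102 102 103 103 103 103
102 103 102 103 104 105 103 104 103 104 103 104 103 104 103 103 103
101 102 103 103 105 101 101  98 100  99  96  98 103 102 103 104 102
102  99 100  99  66  41  37  34  32  29  30  36  59 103 102 103 103
132 134 137 109  26  29  30  31  29  30  32  38  46 101 103 102 103
116 111 104  77  35  26  25  27  31  35  33  45  81 103 104 103 103
102 103 103 103  99  98  99  99 101 101 100 103 106 103 103 104 104
103 103 103 104 103 105 103 104 103 104 103 104 102 104 103 102 103
103 103 102 104 103 101 102 104 102 105 102 103 102 102 103 104 101
102 103 103 104 103 103 102 103 103 104 103 104 103 102 104 102 102
103 103 10
[... 628 characters left out ...]
 26  48 103 136 147 146 147 145 146 145 147 146
109 145 150 135  36  20  23  30  74 122 144 146 147 148 145 147 144
 61 110 147 145  95  35  19  23  25  48 100 136 148 147 146 147 146
 58  63 109 147 145 114  55  21  21  22  31  74 122 146 146 147 145
 60  57  59 108 147 147 131  85  31  20  22  22  45 126 146 146 146
 60  60  57  60 108 146 149 143 113  53  20  20  34 128 146 146 147
 59  60  59  58  63 127 148 148 149 130  86  52  72 116 145 152 146
 59  60  59  55  55  98 144 148 148 149 144 135 134 116 112 137 150
 58  56  55  71 132 178 156 146 146 147 148 146 148 141 125 109 126
 91  97 172 228 246 251 244 206 158 146 146 147 146 147 145 136 114
[30.15, array([0.4932, 0.1262, 0.2082])]
```

Emit:
servo_tool(rows=[[0, 0, 0, 0, 0, 0, 0.7], [0, 0, 0, 0, 0, 0, 0.7], [0, 0, 0, 0, 0, 0, 0.7], [0, 0, 0, 0, 0, 0, 0.7], [0, 0, 0, 0, 0, 0, 0.7]])

```text
t: 30.65
tool_pos: [0.4931, 0.1262, 0.2076]
ee_rot: [[-0.606, 0.795, -0.0], [0.795, 0.606, -0.0], [0.0, -0.0, -1.0]]
wrist_force: [-0.5, -0.7, 0.2]
opening: 0.0645
grasp_force: 0.0
```

```bash
python3 - <<'E'
from h import *
I=r.capture('side')
for x0,y0,x1,y1 in((330,170,370,205),(235,160,262,185),(305,275,340,310)):
    h=cv2.cvtColor(I[y0:y1,x0:x1],cv2.COLOR_RGB2HSV);m=cv2.inRange(h,(105,15,80),(130,80,200));nn,l,st,ce=cv2.connectedComponentsWithStats(m)
    print([(st[i],ce[i]+[x0,y0],plane('side',*(ce[i]+[x0,y0]),.097)) for i in range(1,nn) if st[i,4]>25])
print(r.sign_off())
E
```

```text
[(array([10, 10, 13, 10, 79], dtype=int32), array([346.7721519 , 184.03797468]), array([0.67043899, 0.08619076, 0.097     ]))]
[(array([ 9,  9, 11,  5, 37], dtype=int32), array([248.91891892, 171.        ]), array([0.42387879, 0.29314724, 0.097     ]))]
[(array([  8,  10,  20,  15, 238], dtype=int32), array([322.42857143, 292.09243697]), array([ 0.42609185, -0.27213305,  0.097     ]))]
the job is handed in; nothing more can be done
None
```

I handed the job in at about 31 s (no verdict was returned): horn_b, the heavy one, is in the cradle about 13 mm off centre; the gutted pair stand on the table; the pointer is aimed at the beacon; and the cradle is at its tilt stop, about 22°.

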